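Set and lock a basket base under the awl

TASK

Slide the carriage of the punching stand until the cross marked on the cane basket base sits right under the tip of the awl. Then take the T-key from its rack, lower it down the deep tube onto the square stem, and with it turn the stem clockwise until the steel hold-down bar has swung fully across the carriage. Hang the key back in its rack as you found it, let go, and leave the awl arm and the other things on the bench where they are.

Things in the scene. Friction and masses are not known exactly. Their poses are not given: they have to be found in the camera images.
- stand: Grey steel punching stand fixed to the bench: base plate 240 x 380 x 12 mm, origin at the middle of its underside, x away from the robot, y to the left (small yaw). Carries the carriage on its near half and, at the back, the awl arm (nothing of it above 115 mm) and an upright tube.
- tube_mouth (a point): Centre of the open top of the upright round steel tube, at (55, -100) mm in the stand's frame, 150 mm above the bench. Tube: outside diameter 62 mm, bore 46 mm, lower end 48 mm above the bench; the square stem stands inside.
- carriage (a joint): Slide (m) of the carriage: plywood board 120 x 220 mm, top 30 mm above the bench, with a round cane basket base (90 mm wide) fixed on it. 0 at the far left (+y of the stand), grows to 0.155 as it slides towards the stand's -y. Stays where it is left; about 3 N of friction and 12 N s/m of damping.
- mark (a point): Centre of the black cross (24 mm) on top of the basket base, 37.5 mm above the bench; it travels along the stand's y, in line with the awl tip. At the start it is to the left (+y) of the awl.
- push_post (a point): Top centre of the upright dark wooden post on the carriage's near edge: 18 mm (stand x) by 30 mm (stand y), 66 mm tall, top 96 mm above the bench, axes as the stand's. Push it on either 18 mm wide face, or pinch it from above, to slide the carriage.
- awl_tip (a point): Point of the awl, pointing down, 54 mm above the bench, under the end of a slim grey arm from the back of the stand (14 mm wide, 93 to 107 mm above the bench). The arm is clamped at a different place along the stand's y each time, and must stay there.
- dog (a joint): Turn (rad) of the square stem and its steel hold-down bar: 0 = bar points to the stand's -y (parked), grows clockwise seen from above, stop at 1.57 = bar straight across the carriage's back edge, towards the robot (stand's -x). Bar 18 mm wide, reaches 75 mm from the stem's axis, 33 to 42 mm above the bench, under the tube. Friction 0.12 N m; stays where left.
- stem_top (a point): Top of the square stem, on the tube's axis, 74 mm above the bench, 76 mm below the tube's mouth. 18 mm square with a 7 mm tall conical point on top. The square's sides are parallel to this point's x and y, which turn with the stem (the hold-down bar points along its -y).
- key: T-key, 167 mm tall, 0.25 to 0.42 kg, upright; origin at the centre of its lower end, z up. Lower end: square steel socket, 28 mm outside, 21 mm inside, 24 mm deep, sides along the key's x and y (play on the stem about 0.18 rad each way). Seated, the lower end is about 24 mm below the stem's top. Round shank 14 mm thick.
- key_handle (a point): Centre of the key's dark wooden cross handle, 151 mm above the key's origin: 100 mm along the key's y, 16 mm thick along its x, 32 mm tall (135 to 167 mm above the origin). Grip it from above across the 16 mm.
- rack_seat (a point): Seat of the fixed wooden key rack, left or right of the stand, 150 mm above the bench, midway between two upright cheeks (50 mm along its x, 16 mm along y, 42 mm gap; open above and in front, low back board). The key hangs with its shank in the gap, handle along the point's y lying on both cheek tops, lower end 15 mm above the bench; lift it 140 mm to clear.
- basket: Bystander: round open basket, 110 mm wide, 80 mm tall, on the other side of the stand from the rack; origin under its centre.
- brush: Bystander: flat glue brush lying on the bench beyond the stand, 170 mm long.
- glass_cup: Bystander: empty glass, 68 mm wide, 110 mm tall, beyond the stand; origin under its centre.
Things that resemble listed ones, but are neither listed nor needed, are in the scene too. Of the things like the key, leave any that is blue or green; of the rest the smaller one is meant.

How it is judged:
By the outcome, as a careful person would: the job done as asked, in the order asked, and still so for the second after the job is handed in, with the robot touching nothing.
It also fails if it takes over 72 s, if anything falls off the work surface, if the arm or the gripper's body presses on something with over 40 N, if the wrist force passes 120 N, or if a joint passes its speed limit or range.

ROBOT

A 6-joint arm with a two-finger parallel gripper is mounted at the origin on the work surface. World frame = base frame: x ahead of the robot, y to its left, z up, the work surface at z = 0. Lengths are in m, angles in rad, forces in N, time in s.
With the tool pointing down it reaches from about 0.375 to 0.975 m from the base axis. Payload 3.8 kg.
Tool frame: the origin (TCP) lies at the very end of the fingers, on their centre line; the grasp point (between the pads) lies behind it (bot.tcp_to_grasp is the y of the grasp point in the tool frame, in m); y points along the fingers, z is the direction in which the jaws open and shut, and the axes are right-handed (so a half turn about y gives the same grasp; the last joint's range is limited). The gripper opens to 85 mm and grips with 20 to 120 N. Pads are 22 mm wide; open, the fingers measure 114 mm over their backs; the gripper's body (76 mm by 85 mm) begins 54 mm behind the grasp point. The pads swing forward as they close: fully open they stand 13 mm farther back than shut.
Start: joints at [1.124, 0.264, 1.604, -0, 1.274, -0.037], TCP at [0.269, 0.619, 0.231] pointing down, gripper open.
Joint ranges: [-2.63, 2.63], [-0.94, 2.18], [0.31, 2.57], [-1.31, 4.45], [0, 2.66], [-2.55, 2.55]. Speed limits (rad/s): [2.57, 2.57, 3.14, 3.14, 3.14, 3.14].

INTERFACE

Orientations are given as a rotation vector (axis times angle).
In Python, from workcell import bot, optics, workorder gives the robot as it stands.
- The arm moves only by the shell command python3 -m handwheel 'ROWS' [FORCE]. ROWS is JSON, a list of rows, each a list of 7 numbers: the shift along the tool's x, y, z in m, then the turn, a rotation vector about the tool's x, y, z in rad, then the opening, from 0 (shut) to 1 (fully open). A call has 1 to 8 rows; each row shifts and turns the commanded pose from where the row before left it, along the tool's axes as they then stand; what a row does not reach is not made up. A row lasts 1/8 s, in which the tool goes at most 62.5 mm and 10.7 degrees, less where a joint would pass 70% of its speed; a pose out of reach is approached as far as the arm can. A call with a gripper value outside its range is refused whole. The fingers move at their own pace and stop on an object; FORCE is the grip in N (left out, the last holds). Time passes only in rows, so rows that do not move let the fingers close. It gives the time, the measured TCP pose, the force and the opening at its end, in the units of the state.
- bot.read_state(): the state, without advancing time (a new reading comes with each control period).
- optics.read_camera(name): name is "scene" or "top" or "wrist"; returns a dict with "image" (420x560x3 uint8, red, green, blue), "z_map" (420x560 float32, m along the optical axis (not along the pixel's ray), 0 where there is no reading), "mtx" (3x3 intrinsics, pixels), "world_from_camera" (4x4, takes a point from camera to world coordinates); the wrist camera has in their place "hand_eye" (4x4, takes a point from camera to tool coordinates, whose origin is the TCP and whose axes are the tool frame's). Camera axes: x right, y down, z forward; pixel columns grow to the right and rows downward; lengths in m; the calibration is good to about 2 mm. A picture is of the moment at which its call begins: read the wrist's pose just before it.
- workorder.finish_job(): hands the job in, once; it reports no verdict.
The state is a dict: "time": time; "q": joint angles; "joint_vel": joint speeds; "joint_torque": joint torques, N m; "tool_pos": TCP position; "tcp_rot": TCP orientation; "wrist_force": force on the tool from outside, world axes, zero at the start; "torque": the same for the moment, N m; "width": opening from 0.0 (shut) to 1.0 (fully open).
Only numpy, scipy, OpenCV 4.12 (cv2) and the standard library are available. Lean on these libraries where they do the work, as an engineer would, in place of code of your own. Each camera call takes 0.05 s, during which the arm holds its last target.

## Working session

There is one attempt and no reset: what is moved stays moved. The work goes in short steps, Python scripts to look and compute and a shell command to move; the robot and the scene stay as the last step left them, time stands still between calls to the robot, and variables do not carry over. Pictures are saved under pics/ and viewed, and the job is handed in when it is done.

```bash
ls; mkdir -p pics
python3 - <<'E'
from workcell import bot, optics, workorder
import cv2,numpy as np
print(bot.read_state(), bot.tcp_to_grasp)
for n in ["scene","top"]:
    c=optics.read_camera(n); cv2.imwrite(f"pics/{n}0.png",c["image"][:,:,::-1]); np.savez(f"{n}0.npz",**c)
    print(n,c["mtx"],c["world_from_camera"])
E
```

```text
pics
{'time': 0.0, 'q': array([ 1.12412212e+00,  2.64760548e-01,  1.60535991e+00,  9.14591938e-06,
        1.27372274e+00, -3.68750155e-02]), 'joint_vel': array([-0.00071432, -0.00038448,  0.00174066,  0.00094384,  0.00136241,
        0.00047533]), 'joint_torque': array([ 3.86879196e-05, -5.15098965e+01, -3.67318583e+01, -2.68506437e-04,
        1.28184340e-02,  7.08554239e-06]), 'tool_pos': array([0.26860417, 0.6184575 , 0.22996467]), 'tcp_rot': array([-1.54897825,  0.32197876, -0.32111381]), 'wrist_force': array([ 0.22453996,  0.3966837 , -0.54830044]), 'torque': array([-0.00031777, -0.02802157, -0.01818289]), 'width': 0.998262878342255} -0.0187
scene [[479.2372628    0.         278.81342113]
 [  0.         479.2372628  205.47320594]
 [  0.           0.           1.        ]] [[ 0.23923694  0.71542441 -0.65645532  1.44295578]
 [ 0.97093843 -0.1809021   0.15669393 -0.10824196]
 [-0.00665148 -0.67486468 -0.73791153  1.14678669]
 [ 0.          0.          0.          1.        ]]
top [[389.98326066   0.         273.79675627]
 [  0.         389.98326066 212.56047118]
 [  0.           0.           1.        ]] [[ 0.02459878 -0.98355627  0.17891888  0.33652078]
 [-0.99964061 -0.02610802 -0.00608527  0.09318457]
 [ 0.01065642 -0.17870489 -0.98384501  1.28792947]
 [ 0.          0.          0.          1.        ]]
```

View pics/scene0.png

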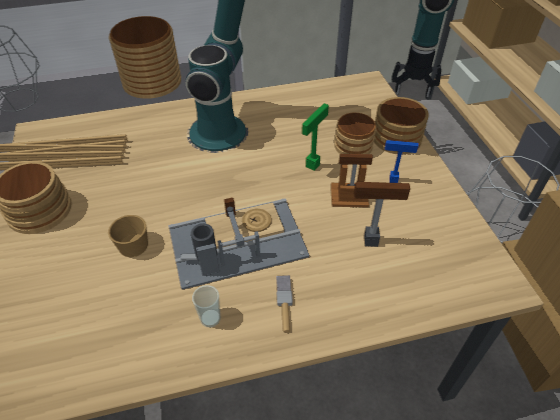

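View pics/top0.png

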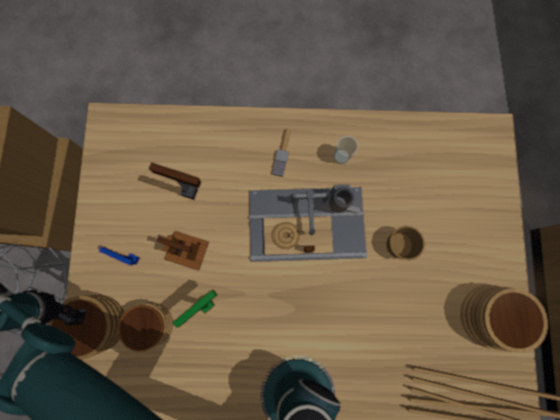

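The scene view shows four things like the key: green (315,120), blue (400,150), a large brown-handled one standing free (380,190), and the brown-handled one in the rack (355,160). By the description the key is the one in the rack, since it is the smaller of the two that aren't blue or green. I'll check it in close crops.

```bash
cat > h.py <<'E'
import numpy as np,cv2
def crop(f,out,x0,y0,x1,y1,s):
    c=np.load(f); im=c["image"][y0:y1,x0:x1,::-1]
    cv2.imwrite(out,cv2.resize(im,None,fx=s,fy=s,interpolation=cv2.INTER_CUBIC))
def px(c,u,v,z=None,W=None):
    """world point at pixel; z = world height plane, or from depth"""
    W=c["world_from_camera"] if W is None else W
    K=c["mtx"]; d=np.array([(u-K[0,2])/K[0,0],(v-K[1,2])/K[1,1],1.])
    if z is None:
        k=float(c["z_map"][int(round(v)),int(round(u))])
    else: k=(z-W[2,3])/(W[:3,:3]@d)[2]
    return W[:3,:3]@(d*k)+W[:3,3]
def cloud(c,W=None):
    W=c["world_from_camera"] if W is None else W
    K=c["mtx"]; v,u=np.mgrid[0:420,0:560]; z=c["z_map"]
    P=np.stack([(u-K[0,2])/K[0,0]*z,(v-K[1,2])/K[1,1]*z,z],-1)
    return P@W[:3,:3].T+W[:3,3]
E
python3 - <<'E'
from h import *
crop("scene0.npz","pics/s_rack.png",290,95,430,255,5) if 0 else crop("scene0.npz","pics/s_rack.png",295,95,425,250,4)
crop("scene0.npz","pics/s_stand.png",160,185,320,295,5)
crop("top0.npz","pics/t_stand.png",235,175,375,275,5)
crop("top0.npz","pics/t_rack.png",90,150,220,340,3)
E
```

```text
(no output)
```

View pics/s_rack.png

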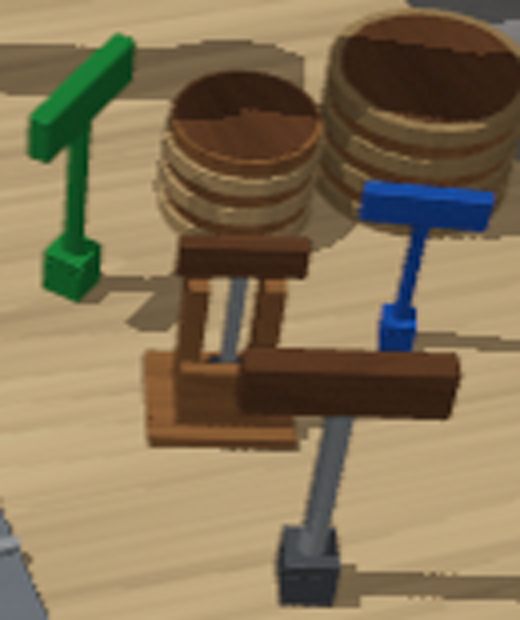

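View pics/s_stand.png

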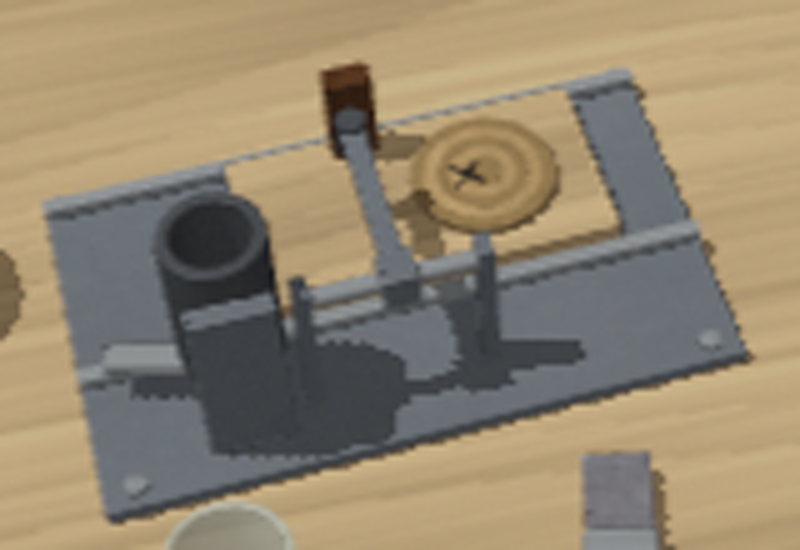

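View pics/t_stand.png

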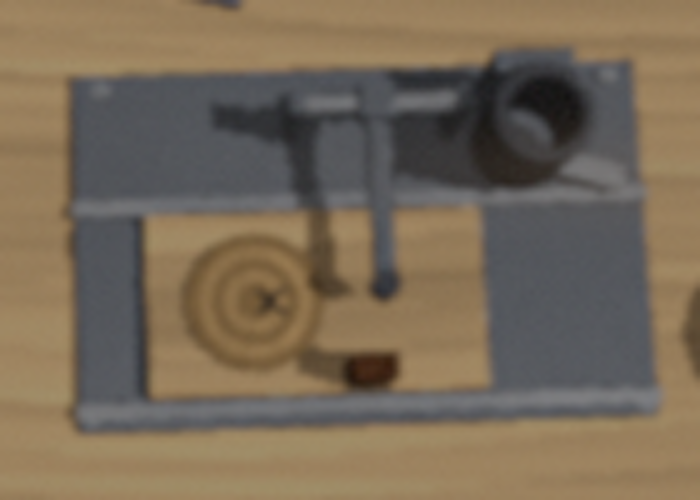

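View pics/t_rack.png

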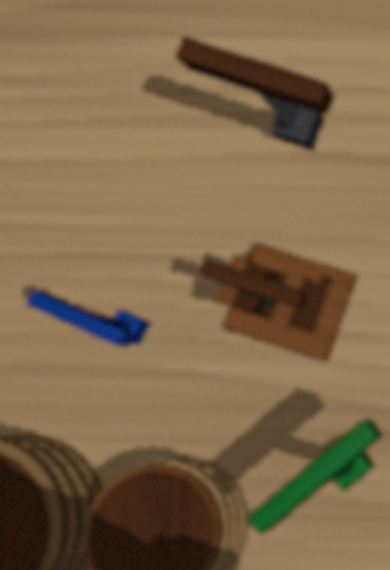

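Run:
```python
from h import *
np.set_printoptions(precision=4,suppress=True)
T=np.load("top0.npz");S=np.load("scene0.npz")
f=lambda x,y,s,x0,y0:((x+.5)/s-.5+x0,(y+.5)/s-.5+y0)
t=lambda x,y,z:px(T,*f(x,y,5,235,175),z)
s=lambda x,y,z:px(S,*f(x,y,5,160,185),z)
print("corners top",t(70,76,.012),t(632,62,.012))
print("corners scene: farleft",s(748,358,.012),"farright",s(112,520,.012),"near right",s(45,208,.015), "nearleft",s(632,75,.015))
print("tube",t(541,107,.15),s(212,240,.15))
print("cross",t(268,300,.0375),s(467,174,.0375))
print("awltip arm end",t(384,283,.1),s(350,122,.1))
print("post",t(370,358,.096),s(345,75,.096))
tr=lambda x,y,z:px(T,*f(x,y,3,90,150),z)
sr=lambda x,y,z:px(S,*f(x,y,4,295,95),z)
print("handle top ends +y,-y", tr(203,262,.182),tr(303,298,.182))
print("scene handle", sr(180,240,.182),sr(312,243,.182))
P=cloud(T);Q=cloud(S)
for n,C in(("T",P),("S",Q)):
    m=(C[...,2]>.165)&(C[...,2]<.2)&(C[...,1]>.2)&(C[...,1]<.45)&(C[...,0]>.3)&(C[...,0]<.7)
    q=C[m]; print(n,len(q),q.mean(0) if len(q) else 0,q.min(0),q.max(0)); 
    if len(q)>5:
        import cv2
        h=[m.nonzero()]; print(cv2.minAreaRect(q[:,:2].astype(np.float32)))
    m=(C[...,2]>.14)&(C[...,2]<.16)&(abs(C[...,1]+.06)<.12)&(C[...,0]>.4)&(C[...,0]<.8)
    q=C[m]; print("tube",len(q),q.min(0),q.max(0))
```

```text
corners top [0.644  0.1718 0.012 ] [ 0.664  -0.2067  0.012 ]
corners scene: farleft [0.6504 0.1708 0.012 ] farright [ 0.671  -0.2024  0.012 ] near right [ 0.4369 -0.2183  0.015 ] nearleft [0.4168 0.1608 0.015 ]
tube [ 0.5993 -0.1192  0.15  ] [ 0.6015 -0.12    0.15  ]
cross [0.4929 0.0372 0.0375] [0.4928 0.037  0.0375]
awltip arm end [ 0.4974 -0.0311  0.1   ] [ 0.4899 -0.0297  0.1   ]
post [ 0.4515 -0.0233  0.096 ] [ 0.4479 -0.0258  0.096 ]
handle top ends +y,-y [0.4583 0.4154 0.182 ] [0.4267 0.3188 0.182 ]
scene handle [0.4278 0.3243 0.182 ] [0.4554 0.4194 0.182 ]
T 217 [0.4432 0.3657 0.1821] [0.3017 0.2387 0.1651] [0.6226 0.4187 0.1992]
((0.4425164461135864, 0.35539495944976807), (0.34808802604675293, 0.11417137831449509), 21.805742263793945)
tube 171 [ 0.5662 -0.15    0.1405] [ 0.6273 -0.09    0.1557]
S 375 [0.4793 0.3565 0.1807] [0.3017 0.2365 0.1654] [0.6597 0.4306 0.1999]
((0.47741013765335083, 0.34917598962783813), (0.39086341857910156, 0.14650316536426544), 12.529336929321289)
tube 221 [ 0.5665 -0.1511  0.14  ] [ 0.6284 -0.0904  0.1547]
```

```bash
cat >> h.py <<'E'
from scipy.spatial.transform import Rotation as Ro
def step(s,pos,yaw_jaw=None):
    """rows needed: shift in tool axes and turn about tool y to bring the tool to pos, jaw dir at yaw, pointing down"""
    R=Ro.from_rotvec(s["tcp_rot"]).as_matrix()
    d=R.T@(np.array(pos)-s["tool_pos"])
    out=[d]
    if yaw_jaw is not None:
        z=np.array([np.cos(yaw_jaw),np.sin(yaw_jaw),0]); 
        if z@R[:,2]<0: z=-z
        y=np.array([0,0,-1.]); Rt=np.stack([np.cross(y,z),y,z],1)
        out.append(Ro.from_matrix(R.T@Rt).as_rotvec())
    return out
E
python3 - <<'E'
from h import *
from workcell import bot,optics
np.set_printoptions(precision=4,suppress=True)
s=bot.read_state(); R=Ro.from_rotvec(s["tcp_rot"]).as_matrix(); print(R)
c=optics.read_camera("wrist"); print(c["hand_eye"],c["mtx"])
print(step(s,[.43,-.0,.25],.053+np.pi/2))
print(step(s,[.442,.367,.28],-.297))
E
```

```text
[[ 0.9172 -0.0009  0.3984]
 [-0.3984 -0.0018  0.9172]
 [-0.0001 -1.     -0.002 ]]
[[-0.0007  0.9505  0.3108 -0.0798]
 [-0.001  -0.3108  0.9505 -0.1432]
 [ 1.      0.0004  0.0012 -0.001 ]
 [ 0.      0.      0.      1.    ]] [[361.3744   0.     275.8843]
 [  0.     361.3744 208.1107]
 [  0.       0.       1.    ]]
[array([ 0.3944, -0.0189, -0.5031]), array([ 0.0019, -0.4628, -0.0006])]
[array([ 0.2592, -0.0496, -0.1617]), array([0.0017, 1.458 , 0.0014])]
```

```bash
python3 -m handwheel '[[0,-0.06,0,0,0,0,1],[0.036,0,-0.046,0,0,0,1],[0.036,0,-0.046,0,0,0,1],[0.036,0,-0.046,0,0,0,1],[0.036,0,-0.046,0,0,0,1],[0.036,0,-0.046,0,0,0,1],[0.036,0,-0.046,0,0,0,1],[0.036,0,-0.046,0,0,0,1]]'
python3 -m handwheel '[[0.036,0,-0.046,0,0,0,1],[0.036,0,-0.046,0,0,0,1],[0.036,0,-0.046,0,0,0,1],[0.036,0.04,-0.043,0,0,0,1],[0,0,0,0,-0.154,0,1],[0,0,0,0,-0.154,0,1],[0,0,0,0,-0.154,0,1],[0,0,0,0,0,0,1]]'
cat > look.py <<'E'
import sys
from h import *
from workcell import bot,optics
def look(name):
    s=bot.read_state(); c=optics.read_camera("wrist")
    X=np.eye(4);X[:3,:3]=Ro.from_rotvec(s["tcp_rot"]).as_matrix();X[:3,3]=s["tool_pos"]
    c=dict(c); c["world_from_camera"]=X@c["hand_eye"]; np.savez(name+".npz",**c)
    cv2.imwrite(f"pics/{name}.png",c["image"][:,:,::-1]); return s,c
if __name__=="__main__":
    s,c=look(sys.argv[1]); np.set_printoptions(precision=4,suppress=True)
    print(s["time"],s["tool_pos"],s["tcp_rot"],s["q"],s["wrist_force"],s["width"])
E
python3 look.py w1
```

```text
time: 1.15
tool_pos: [0.3717, 0.2215, 0.2911]
tcp_rot: [-1.547, 0.321, -0.321]
wrist_force: [1.5, -0.5, -0.5]
width: 1.002
time: 2.15
tool_pos: [0.43, 0.0049, 0.2547]
tcp_rot: [-1.57, -0.039, 0.04]
wrist_force: [-0.7, -0.3, -0.2]
width: 0.998
2.15 [0.43   0.0049 0.2547] [-1.5704 -0.0391  0.0399] [-0.0466 -0.2307  2.0632 -0.      1.3096 -1.6677] [-0.6799 -0.3426 -0.1643] 0.9983221120317259
```

View pics/w1.png

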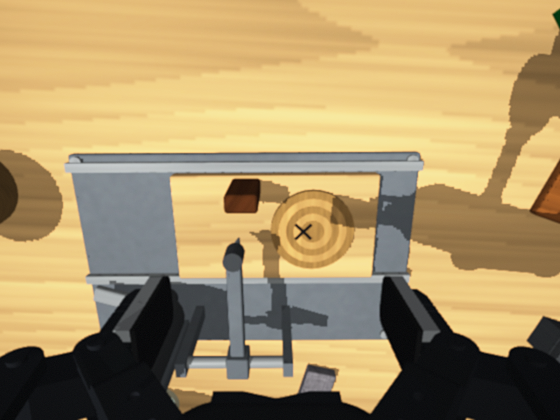

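```bash
python3 -c "
from h import *
crop('w1.npz','pics/w1c.png',200,160,360,280,5)"
```

```text
(no output)
```

View pics/w1c.png

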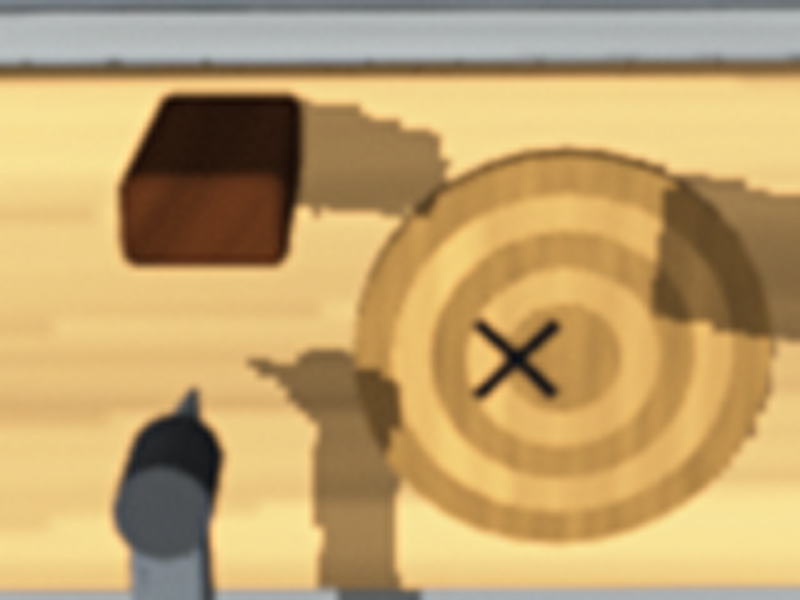

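Run:
```python
from h import *
from workcell import bot
np.set_printoptions(precision=4,suppress=True)
c=np.load("w1.npz");f=lambda x,y:((x+.5)/5-.5+200,(y+.5)/5-.5+160)
w=lambda x,y,z:px(c,*f(x,y),z)
a=w(193,391,.054);m=w(516,359,.0375);p=w(207,218,.096)
print("awl",a,"mark",m,"post",p)
print("depth check awl",px(c,*f(190,400)),px(c,*f(516,359)),px(c,*f(207,218)))
# rail edges for yaw at near rail: use full image
for (u,v) in [(70,172),(420,172)]: print(px(c,u,v,.03),px(c,u,v))
yaw=np.arctan2(-(0),1)
for yaw in (.045,.053,.06):
    ex=np.array([np.cos(yaw),np.sin(yaw),0]);ey=np.array([-ex[1],ex[0],0])
    print(yaw,"mark-awl in stand",(m-a)@ex,(m-a)@ey)
s=bot.read_state(); print(step(s,[p[0],p[1],.06],.053+np.pi/2))
```

```text
awl [ 0.4963 -0.0311  0.054 ] mark [0.4924 0.0364 0.0375] post [ 0.4456 -0.0255  0.096 ]
depth check awl [ 0.4937 -0.0307  0.0648] [0.4921 0.0364 0.0383] [ 0.4454 -0.0254  0.0967]
[ 0.4416 -0.2087  0.03  ] [ 0.4439 -0.214   0.0206]
[0.4231 0.1538 0.03  ] [0.429  0.166  0.0007]
0.045 mark-awl in stand -0.0008602049195415793 0.0676282429538665
0.053 mark-awl in stand -0.0003191572204249614 0.06763296042758625
0.06 mark-awl in stand 0.0001542774555466812 0.06763353750911974
[array([ 0.0141,  0.1948, -0.0311]), array([ 0.    , -0.0037, -0.0004])]
```

```bash
python3 -m handwheel '[[0.014,0.02,-0.031,0,0,0,1],[0,0.05,0,0,0,0,1],[0,0.05,0,0,0,0,1],[0,0.05,0,0,0,0,1],[0,0.025,0,0,0,0,0.45],[0,0,0,0,0,0,0.0],[0,0,0,0,0,0,0.0],[0,0,0,0,0,0,0.0]]' 25; python3 look.py w2
```

```text
time: 3.2
tool_pos: [0.4471, -0.0254, 0.0614]
tcp_rot: [-1.571, -0.043, 0.039]
wrist_force: [0.9, -0.3, -2.0]
width: 0.346
3.2 [ 0.4471 -0.0254  0.0614] [-1.5709 -0.0428  0.0386] [-0.1123  0.0094  2.2358 -0.0001  0.8936 -1.7349] [ 0.8648 -0.3132 -2.0244] 0.34626757514033973
```

View pics/w2.png

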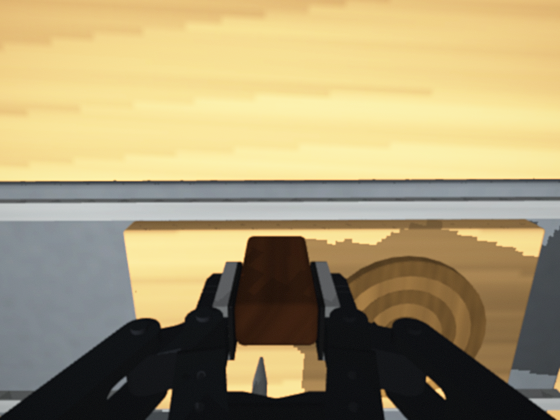

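```bash
python3 -m handwheel '[[0,0,-0.012,0,0,0,0],[0,0,-0.012,0,0,0,0],[0,0,-0.012,0,0,0,0],[0,0,-0.012,0,0,0,0],[0,0,-0.012,0,0,0,0],[0,0,-0.0076,0,0,0,0],[0,0,0,0,0,0,0],[0,0,0,0,0,0,0]]'; python3 look.py w3
```

```text
time: 4.25
tool_pos: [0.451, -0.0948, 0.0614]
tcp_rot: [-1.573, -0.043, 0.038]
wrist_force: [2.1, -2.5, 5.2]
width: 0.349
4.25 [ 0.451  -0.0948  0.0614] [-1.5729 -0.0432  0.0381] [-0.2601  0.0339  2.2108 -0.0019  0.8931 -1.8815] [ 2.1334 -2.5225  5.2028] 0.34913054533756693
```

View pics/w3.png

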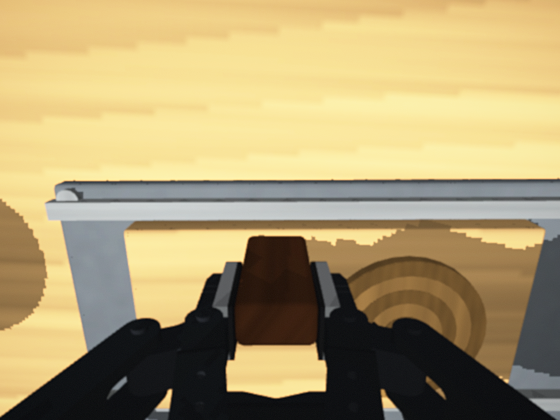

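Run:
```python
from h import *
from workcell import bot,optics
s=bot.read_state();print(s["time"],s["tool_pos"])
c=optics.read_camera("scene"); np.savez("scene1.npz",**c)
crop("scene1.npz","pics/s1.png",160,170,320,290,5)
c=optics.read_camera("top"); np.savez("top1.npz",**c)
crop("top1.npz","pics/t1.png",235,175,375,275,5)
print(bot.read_state()["tool_pos"])
```

```text
4.3 [ 0.45101888 -0.09475232  0.06137746]
[ 0.4510164  -0.09470317  0.0613822 ]
```

View pics/s1.png

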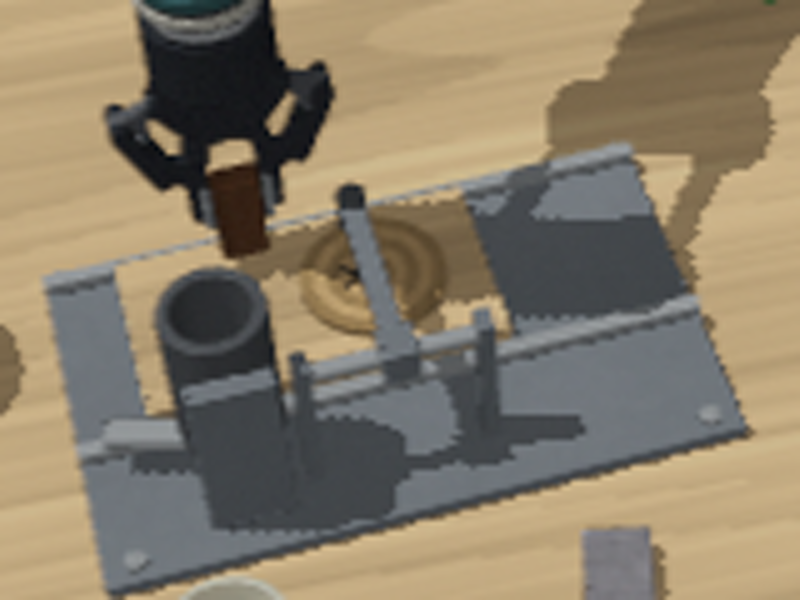

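Run:
```python
from h import *
np.set_printoptions(precision=4,suppress=True)
c=np.load("scene1.npz");f=lambda x,y,y0=170:((x+.5)/5-.5+160,(y+.5)/5-.5+y0)
print(px(c,*f(346,275),.0375)); crop("scene1.npz","pics/s1b.png",215,205,255,245,15)
```

```text
[ 0.4952 -0.0383  0.0375]
```

View pics/s1b.png

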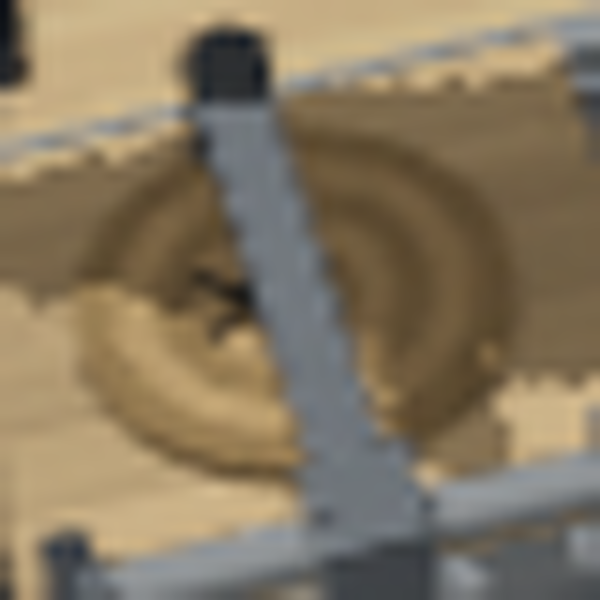

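```bash
python3 -m handwheel '[[0,0,0,0,0,0,0.6],[0,0,0,0,0,0,0.7],[0,-0.05,0,0,0,0,0.7],[0,-0.05,0,0,0,0,0.7],[0,-0.05,0.03,0,0,0,0.7],[-0.02,-0.04,0.03,0,0,0,0.7],[0,0,0,0,0,0,0.7],[0,0,0,0,0,0,0.7]]'; python3 look.py w4;python3 -c "
from h import *
crop('w4.npz','pics/w4c.png',200,160,360,280,5)"
```

```text
time: 5.4
tool_pos: [0.4259, -0.034, 0.2491]
tcp_rot: [-1.571, -0.041, 0.042]
wrist_force: [-0.3, -0.9, -0.4]
width: 0.702
5.4 [ 0.4259 -0.034   0.2491] [-1.5707 -0.0409  0.0421] [-0.1376 -0.2333  2.0754 -0.0004  1.3002 -1.7611] [-0.32   -0.9341 -0.4219] 0.7024049177696784
```

View pics/w4c.png

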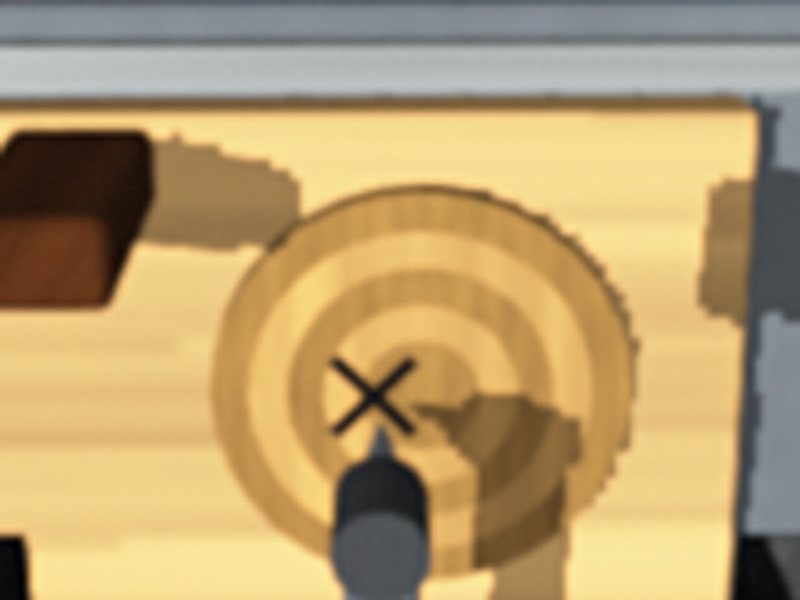

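Run:
```python
from h import *
np.set_printoptions(precision=4,suppress=True)
c=np.load("w4.npz");f=lambda x,y:((x+.5)/5-.5+200,(y+.5)/5-.5+160)
w=lambda x,y,z:px(c,*f(x,y),z)
a=w(380,430,.054);m=w(374,397,.0375)
ex=np.array([.9985,.055,0]);ey=np.array([-.055,.9985,0])
print(a,m,(m-a)@ex,(m-a)@ey,ex@a,ey@a)
print(px(c,*f(380,440)), px(c,*f(50,260)))
```

```text
[ 0.4964 -0.0311  0.054 ] [ 0.4962 -0.0323  0.0375] -0.00028922518971286683 -0.001275214847210799 0.49395261972353055 -0.05831042035569564
[ 0.4934 -0.0312  0.0656] [ 0.4485 -0.0907  0.0968]
```

Run:
```python
from h import *
from workcell import bot
np.set_printoptions(precision=4,suppress=True)
print(step(bot.read_state(),[.4505,-.0934,.062],.055+np.pi/2))
```

```text
[array([ 0.0223,  0.1863, -0.0605]), array([-0.0001, -0.0028, -0.0025])]
```

```bash
python3 -m handwheel '[[0.011,0,-0.03,0,0,0,0.8],[0.0113,0.02,-0.0305,0,-0.003,0,0.8],[0,0.05,0,0,0,0,0.8],[0,0.05,0,0,0,0,0.8],[0,0.05,0,0,0,0,0.6],[0,0.016,0,0,0,0,0.45],[0,0,0,0,0,0,0.4],[0,0,0,0,0,0,0.4]]'; python3 -c "
from workcell import bot; print(bot.read_state()['tool_pos'])"
```

```text
time: 6.45
tool_pos: [0.4534, -0.0937, 0.0656]
tcp_rot: [-1.571, -0.045, 0.041]
wrist_force: [0.5, 0.4, 0.5]
width: 0.401
[ 0.45340716 -0.09372403  0.06563197]
```

```bash
python3 -m handwheel '[[0,0,0.0002,0,0,0,0.2],[0,0,0,0,0,0,0],[0,0,0,0,0,0,0]]'; python3 -c "
from workcell import bot; print(bot.read_state()['tool_pos'])"
python3 -m handwheel '[[0,0,0,0,0,0,0.5],[0,0,0,0,0,0,0.6],[0,-0.05,0,0,0,0,0.7],[0,-0.05,0,0,0,0,0.7],[0,-0.05,0.03,0,0,0,0.7],[-0.02,-0.04,0.03,0,0,0,0.7],[0,0,0,0,0,0,0.7],[0,0,0,0,0,0,0.7]]'; python3 look.py w5;python3 -c "
from h import *
crop('w5.npz','pics/w5c.png',200,160,360,280,5)"
```

```text
time: 6.82
tool_pos: [0.4537, -0.0938, 0.0661]
tcp_rot: [-1.572, -0.047, 0.04]
wrist_force: [-0.2, -3.0, 5.8]
width: 0.349
[ 0.45366315 -0.09376479  0.06608504]
time: 7.82
tool_pos: [0.428, -0.0341, 0.2532]
tcp_rot: [-1.57, -0.043, 0.044]
wrist_force: [-0.2, -1.7, 0.6]
width: 0.702
7.825 [ 0.428  -0.0341  0.2532] [-1.5704 -0.0434  0.0444] [-0.1373 -0.2311  2.0663 -0.0002  1.307  -1.7639] [-0.1992 -1.6767  0.5656] 0.7016526660275758
```

View pics/w5c.png

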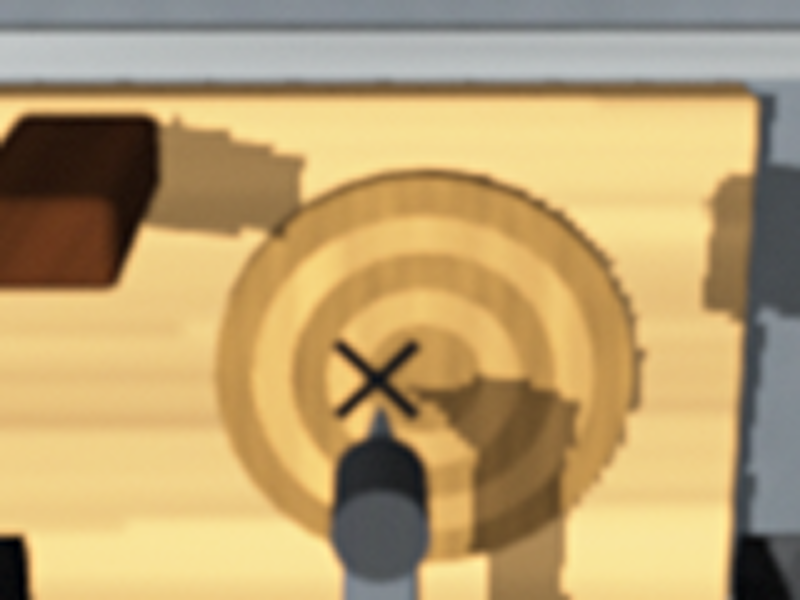

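Run:
```python
from h import *
from workcell import bot
np.set_printoptions(precision=4,suppress=True)
S=np.load("scene0.npz")
for n,u,v in (("big",380,190),("bigl",362,188),("bigr",405,192),("green",318,118),("greenl",306,130),("blue",400,147)): print(n,px(S,u,v))
print(step(bot.read_state(),[.442,.369,.32],-.297+np.pi))
```

```text
big [0.643  0.3592 0.2343]
bigl [0.6259 0.3147 0.2361]
bigr [0.6662 0.4202 0.2345]
green [0.2723 0.3022 0.2083]
greenl [0.3158 0.2502 0.2039]
blue [0.4107 0.5328 0.1538]
[array([ 0.0365, -0.0676,  0.4018]), array([-0.0017, -1.2185, -0.002 ])]
```

```bash
python3 -m handwheel '[[0.005,-0.02,0.055,0,0,0,1],[0.005,-0.02,0.055,0,0,0,1],[0.005,-0.02,0.055,0,0,0,1],[0.005,-0.008,0.058,0,0,0,1],[0.005,0,0.06,0,0,0,1],[0.005,0,0.06,0,0,0,1],[0.006,0,0.059,0,0,0,1],[0,0,0,0,0.175,0,1]]'
python3 -m handwheel '[[0,0,0,0,0.175,0,1],[0,0,0,0,0.175,0,1],[0,0,0,0,0.175,0,1],[0,0,0,0,0.175,0,1],[0,0,0,0,0.175,0,1],[0,0,0,0,0.175,0,1],[0,0,0,0,0.175,0,1],[0,0,0,0,0.175,0,1]]'
python3 -m handwheel '[[0,0,0,0,0.175,0,1],[0,0,0,0,0.172,0,1],[0,0,0,0,0,0,1],[0,0,0,0,0,0,1]]'
python3 look.py w6
```

```text
time: 8.88
tool_pos: [0.4417, 0.3721, 0.3179]
tcp_rot: [-1.572, 0.099, -0.091]
wrist_force: [-0.0, -0.6, -0.3]
width: 0.999
time: 9.88
tool_pos: [0.4423, 0.3683, 0.3188]
tcp_rot: [-1.235, 1.178, -1.177]
wrist_force: [0.4, 0.2, 0.5]
width: 0.998
time: 10.38
tool_pos: [0.4423, 0.3687, 0.3204]
tcp_rot: [-1.058, 1.423, -1.423]
wrist_force: [-0.1, -0.6, -0.6]
width: 1.003
10.375 [0.4423 0.3687 0.3204] [-1.0583  1.4228 -1.423 ] [ 0.6517  0.0353  1.7023 -0.0001  1.4066  0.9456] [-0.0855 -0.5988 -0.6112] 1.0032059035243999
```

View pics/w6.png

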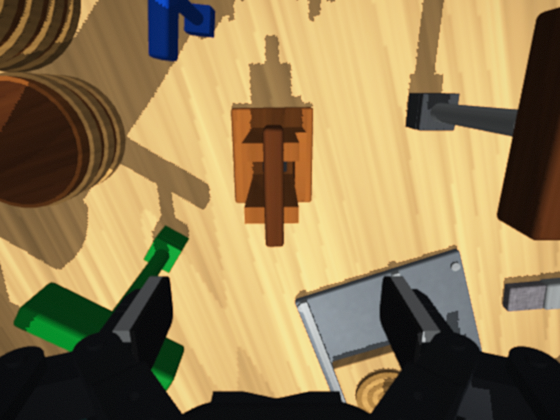

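```bash
python3 -c "
from h import *
crop('w6.npz','pics/w6c.png',220,100,330,255,4) if 0 else crop('w6.npz','pics/w6c.png',215,100,335,250,4)"
```

```text
(no output)
```

View pics/w6c.png

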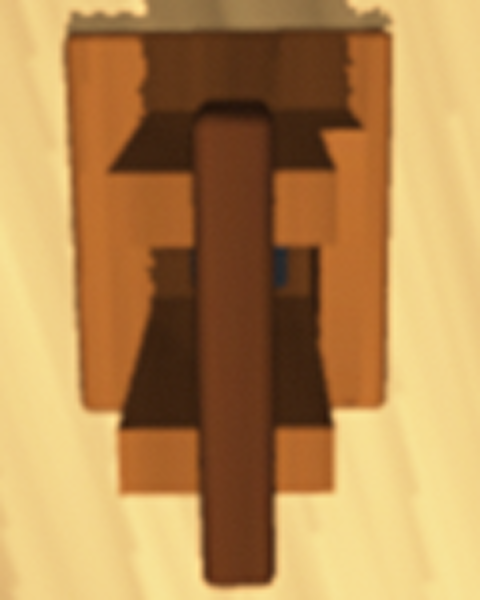

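Run:
```python
from h import *
from workcell import bot
np.set_printoptions(precision=4,suppress=True)
c=np.load("w6.npz");f=lambda x,y:((x+.5)/4-.5+215,(y+.5)/4-.5+100)
w=lambda x,y,z:px(c,*f(x,y),z)
e1=w(233.5,116,.182);e2=w(239,583,.182)
print(e1,e2,np.linalg.norm(e1-e2),(e1+e2)/2, np.arctan2(-(e1-e2)[0],(e1-e2)[1]))
print(np.linalg.norm(w(197,200,.182)-w(271,200,.182)), px(c,*f(236,300)),px(c,*f(236,150)),px(c,*f(238,560)))
P=cloud(c); m=(P[...,2]>.172)&(P[...,2]<.192)&(abs(P[...,0]-.442)<.08)&(abs(P[...,1]-.369)<.08); q=P[m]
print(len(q),q.mean(0),cv2.minAreaRect((q[:,:2]*1000).astype(np.float32)))
# cheek tops
cl=[w(108,170,.15),w(335,170,.15),w(338,247,.15),w(130,247,.15),w(120,428,.15),w(333,428,.15),w(333,492,.15),w(120,492,.15)]
for p in cl: print(p)
m=(q[0]); print(step(bot.read_state(),[.4425,.369,.155],-.297))
```

```text
[0.4546 0.4179 0.182 ] [0.4273 0.3246 0.182 ] 0.09722771826113509 [0.4409 0.3712 0.182 ] -0.28364974076990046
0.014397118393447896 [0.4446 0.3835 0.1823] [0.4532 0.4116 0.1822] [0.4288 0.3302 0.1832]
2328 [0.4411 0.3738 0.1822] ((440.3188171386719, 371.07781982421875), (98.80123901367188, 16.024452209472656), 73.84469604492188)
[0.4241 0.4118 0.15  ]
[0.4709 0.3977 0.15  ]
[0.467  0.3814 0.15  ]
[0.4234 0.3945 0.15  ]
[0.4082 0.3556 0.15  ]
[0.4547 0.3416 0.15  ]
[0.4505 0.3266 0.15  ]
[0.4033 0.3408 0.15  ]
[array([-0.0005,  0.1658,  0.0004]), array([0.0011, 0.0028, 0.0015])]
```

Run:
```python
from h import *
from workcell import bot
np.set_printoptions(precision=4,suppress=True)
print(step(bot.read_state(),[.4408,.3712,.152],-.284))
```

```text
[array([-0.0021,  0.1688, -0.0019]), array([ 0.0011, -0.0102,  0.0015])]
```

```bash
python3 -m handwheel '[[-0.002,0.03,-0.002,0,-0.011,0,1],[0,0.045,0,0,0,0,1],[0,0.045,0,0,0,0,1],[0,0.025,0,0,0,0,1],[0,0.023,0,0,0,0,0.8],[0,0,0,0,0,0,0.5],[0,0,0,0,0,0,0.4],[0,0,0,0,0,0,0.4]]' 60; python3 look.py w7; python3 -c "
from workcell import bot
from h import *
np.set_printoptions(precision=4,suppress=True)
print(step(bot.read_state(),[.4408,.3712,.152],-.284))"
```

```text
time: 11.42
tool_pos: [0.4418, 0.3724, 0.1557]
tcp_rot: [-1.058, 1.415, -1.415]
wrist_force: [0.4, 0.3, 0.4]
width: 0.401
11.425 [0.4418 0.3724 0.1557] [-1.0579  1.4152 -1.4151] [0.6573 0.1392 1.8973 0.     1.1023 0.942 ] [0.3917 0.3107 0.4385] 0.4011513071973662
[array([ 0.0014,  0.0036, -0.0005]), array([-0.0016, -0.0007, -0.0021])]
```

View pics/w7.png

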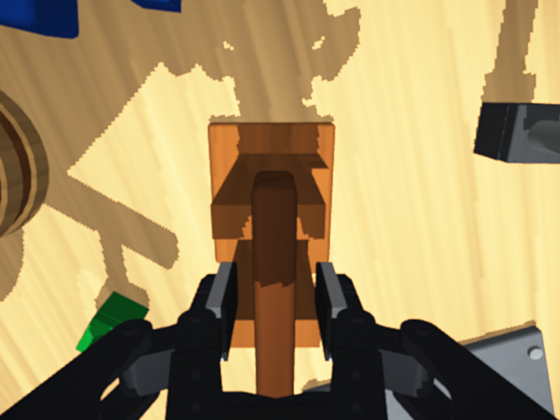

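```bash
python3 -m handwheel '[[0.001,0.002,0,0,0,0,0.2],[0,0,0,0,0,0,0],[0,0,0,0,0,0,0],[0,0,0,0,0,0,0]]' 80; python3 look.py w8
```

```text
time: 11.98
tool_pos: [0.441, 0.3711, 0.153]
tcp_rot: [-1.059, 1.416, -1.416]
wrist_force: [-0.3, -0.7, 5.4]
width: 0.175
11.975 [0.441  0.3711 0.153 ] [-1.0592  1.4156 -1.4156] [ 0.6563  0.14    1.9017 -0.      1.0985  0.9413] [-0.3209 -0.6846  5.4262] 0.17517501784291142
```

View pics/w8.png

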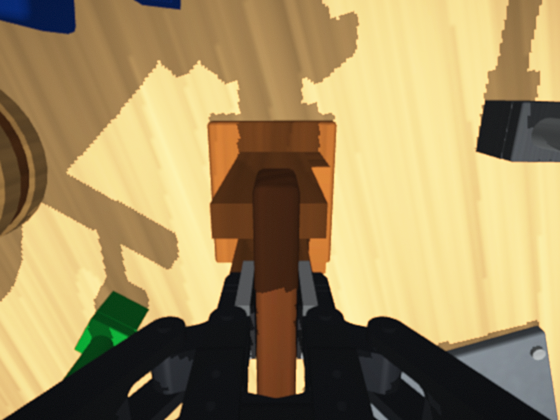

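```bash
python3 -m handwheel '[[0,-0.01,0,0,0,0,0],[0,-0.03,0,0,0,0,0],[0,-0.04,0,0,0,0,0],[0,-0.04,0,0,0,0,0],[0,-0.045,0,0,0,0,0],[0,0,0,0,0,0,0]]'; python3 look.py w9
python3 -c "
from workcell import bot
from h import *
np.set_printoptions(precision=4,suppress=True)
print(step(bot.read_state(),[.6003,-.1195,.32],.054))"
```

```text
time: 12.78
tool_pos: [0.4422, 0.372, 0.3216]
tcp_rot: [-1.052, 1.414, -1.414]
wrist_force: [0.9, 0.6, -2.5]
width: 0.174
12.775 [0.4422 0.372  0.3216] [-1.0522  1.4141 -1.414 ] [ 0.6563  0.0318  1.7037 -0.      1.398   0.9413] [ 0.8948  0.6021 -2.463 ] 0.17412231995893626
[array([ 0.4261, -0.0021,  0.2907]), array([-0.0022, -0.339 , -0.0021])]
```

View pics/w9.png

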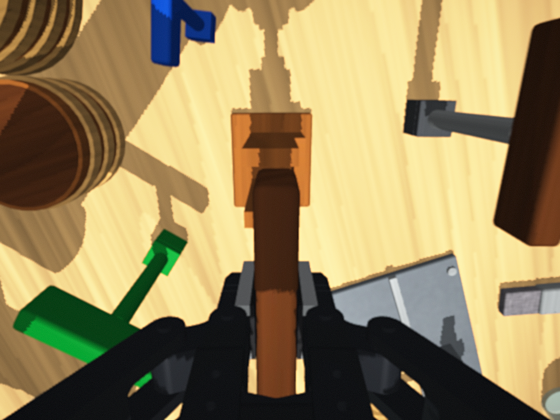

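```bash
python3 -m handwheel '[[0.025,0,0.0125,0,0,0,0],[0.045,0,0.0225,0,0,0,0],[0.05,0,0.025,0,0,0,0],[0.05,0,0.025,0,0,0,0],[0.05,0,0.025,0,0,0,0],[0.05,0,0.025,0,0,0,0],[0.05,0,0.025,0,0,0,0],[0.05,0,0.025,0,0,0,0]]'
python3 -m handwheel '[[0.05,0,0.025,0,0,0,0],[0.029,0,0.015,0,0,0,0],[0,0,0,0,-0.17,0,0],[0,0,0,0,-0.169,0,0],[0,0,0,0,0,0,0],[0,0,0,0,0,0,0]]'
python3 look.py w10
```

```text
time: 13.82
tool_pos: [0.5126, -0.0379, 0.3137]
tcp_rot: [-1.064, 1.42, -1.414]
wrist_force: [-0.3, -0.0, -2.7]
width: 0.174
time: 14.58
tool_pos: [0.5295, -0.1231, 0.3152]
tcp_rot: [-1.234, 1.174, -1.169]
wrist_force: [0.2, 0.3, -3.0]
width: 0.172
14.575 [ 0.5295 -0.1231  0.3152] [-1.2345  1.1736 -1.1693] [-0.2742 -0.0257  1.7728 -0.      1.3974 -0.3256] [ 0.2252  0.3492 -3.0374] 0.1716727887024856
```

View pics/w10.png

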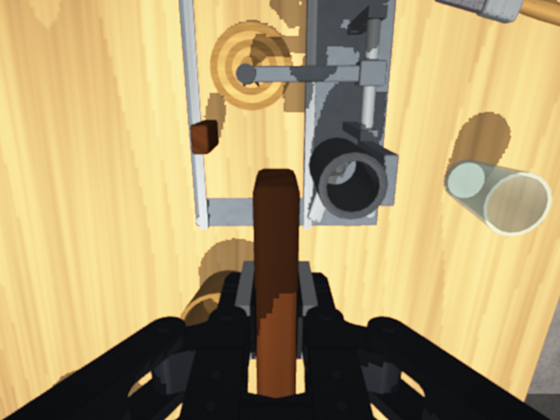

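```bash
python3 -c "
from h import *
crop('w10.npz','pics/w10c.png',295,115,415,235,6)"
```

```text
(no output)
```

View pics/w10c.png

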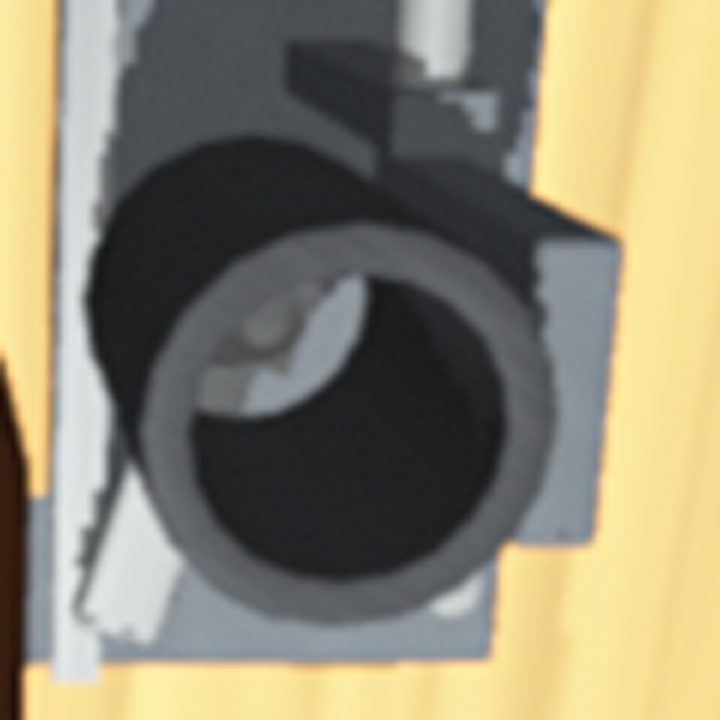

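Run:
```python
from h import *
from workcell import bot
np.set_printoptions(precision=4,suppress=True)
c=np.load("w10.npz");f=lambda x,y:((x+.5)/6-.5+295,(y+.5)/6-.5+115)
w=lambda x,y,z:px(c,*f(x,y),z)
print("bore",w(348.5,424,.15),"outer",w(347.5,422.5,.15), "diam",np.linalg.norm(w(190,424,.15)-w(507,424,.15)))
print("rim depth",px(c,*f(168,424)),px(c,*f(530,424)))
a,b,d=w(78,612,.042),w(153,640,.042),w(128,470,.042); e=w(180,575,.042)
print("bar",a,b,d,e,px(c,*f(120,620)), np.arctan2(*(d-a)[:2]),np.arctan2(*(e-b)[:2]), np.linalg.norm(a-b))
print("stem",px(c,*f(265,320)),w(265,322,.074))
P=cloud(c);m=(abs(P[...,2]-.15)<.004)&(np.hypot(P[...,0]-.599,P[...,1]+.119)<.04);q=P[m]
A=np.c_[2*q[:,:2],np.ones(len(q))];
print(len(q),cv2.minEnclosingCircle((q[:,:2]*1000).astype(np.float32)))
# rail for yaw: right rail edge (60,0)->(55,660) crop
r=[w(58,60,.03),w(53,660,.03)];print(r,np.arctan2(-(r[0]-r[1])[0],(r[0]-r[1])[1]))
```

```text
bore [ 0.5962 -0.1199  0.15  ] outer [ 0.596  -0.1197  0.15  ] diam 0.04641607773101167
rim depth [ 0.5697 -0.1211  0.1508] [ 0.6226 -0.1184  0.1504]
bar [ 0.5706 -0.1885  0.042 ] [ 0.5864 -0.1937  0.042 ] [ 0.5782 -0.1581  0.042 ] [ 0.5906 -0.1795  0.042 ] [ 0.5794 -0.1899  0.0417] 0.24386399476032705 0.28653021208545587 0.01662462213215805
stem [ 0.5974 -0.1213  0.068 ] [ 0.5964 -0.1205  0.074 ]
1770 ((595.7407836914062, -121.17033386230469), 30.917245864868164)
[array([ 0.5591, -0.0801,  0.03  ]), array([ 0.5675, -0.2036,  0.03  ])] 0.06794127528261568
```

Run:
```python
from h import *
from workcell import bot
np.set_printoptions(precision=4,suppress=True)
print(step(bot.read_state(),[.596,-.1203,.315],-.25))
```

```text
[array([0.0007, 0.0006, 0.0663]), array([ 0.0021,  0.3021, -0.0003])]
```

```bash
python3 -m handwheel '[[0,0,0.033,0,0,0,0],[0.0007,0,0.0333,0,0,0,0],[0,0,0,0.001,0.15,0,0],[0,0,0,0.001,0.152,0,0],[0,0,0,0,0,0,0],[0,0,0,0,0,0,0]]'
python3 look.py w11
python3 - <<'E'
from h import *
from workcell import bot,optics
np.set_printoptions(precision=4,suppress=True)
print(step(bot.read_state(),[.596,-.1203,.315],-.25))
c=optics.read_camera("scene"); np.savez("scene2.npz",**c)
crop("scene2.npz","pics/s2.png",150,110,270,260,4)
c=optics.read_camera("top"); np.savez("top2.npz",**c)
crop("top2.npz","pics/t2.png",270,140,400,240,5)
E
```

```text
time: 15.38
tool_pos: [0.5964, -0.1203, 0.3168]
tcp_rot: [-1.081, 1.387, -1.389]
wrist_force: [-0.3, -0.3, -3.4]
width: 0.177
15.375 [ 0.5964 -0.1203  0.3168] [-1.0813  1.3867 -1.3888] [-0.2402  0.0967  1.6436  0.0003  1.3996  0.0057] [-0.3171 -0.3355 -3.3685] 0.17696032139651374
[array([-0.    ,  0.0019, -0.0004]), array([-0.0019,  0.0036, -0.0002])]
```

View pics/s2.png

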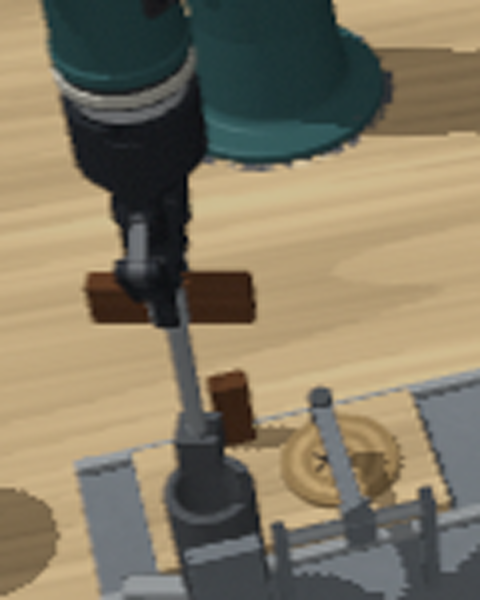

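View pics/w11.png

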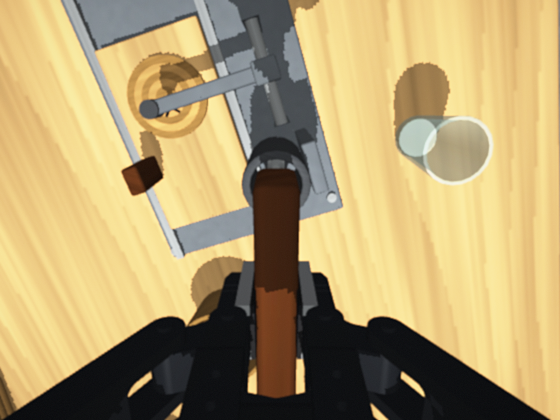

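Run:
```python
from h import *
np.set_printoptions(precision=4,suppress=True)
for n in("scene2","top2","w11"):
    c=np.load(n+".npz");P=cloud(c)
    near=np.hypot(P[...,0]-.597,P[...,1]+.12)<.045
    for lo,hi in((.18,.198),(.205,.28),(.144,.156)):
        q=P[near&(P[...,2]>lo)&(P[...,2]<hi)]
        if len(q)>3: print(n,lo,len(q),q.mean(0),q.min(0),q.max(0))
# visible face of socket in scene: fit
c=np.load("scene2.npz");f=lambda x,y:((x+.5)/4-.5+150,(y+.5)/4-.5+110)
# expected silhouettes: project key axis points
W=np.linalg.inv(c["world_from_camera"])
for n in("scene2","top2"):
    c=np.load(n+".npz");W=np.linalg.inv(c["world_from_camera"])
    for z in(.179,.203,.26,.31,.346,.15):
        p=W@[.5964,-.1203,z,1];u=c["mtx"]@p[:3]/p[2]
        x0,y0,s=(150,110,4) if n=="scene2" else (270,140,5)
        print(n,z,(u[0]-x0+.5)*s-.5,(u[1]-y0+.5)*s-.5)
```

```text
scene2 0.18 64 [ 0.6077 -0.1214  0.1892] [ 0.5867 -0.138   0.1801] [ 0.6159 -0.1042  0.1979]
scene2 0.205 176 [ 0.6015 -0.121   0.2314] [ 0.5837 -0.1372  0.2053] [ 0.6146 -0.1054  0.2795]
scene2 0.144 142 [ 0.6059 -0.1208  0.1489] [ 0.5727 -0.1511  0.1441] [ 0.6297 -0.091   0.1539]
top2 0.18 21 [ 0.5882 -0.1147  0.1888] [ 0.5797 -0.1304  0.1804] [ 0.6111 -0.104   0.1968]
top2 0.205 85 [ 0.5934 -0.1158  0.2227] [ 0.5801 -0.1283  0.2051] [ 0.6128 -0.1055  0.28  ]
top2 0.144 90 [ 0.5904 -0.1062  0.1495] [ 0.5662 -0.1338  0.144 ] [ 0.6275 -0.0898  0.1555]
w11 0.144 1245 [ 0.5985 -0.1102  0.1501] [ 0.5652 -0.146   0.144 ] [ 0.6268 -0.0904  0.1529]
scene2 0.179 202.60159035517995 458.4691811558358
scene2 0.203 197.90690921998691 434.6992669886778
scene2 0.26 186.2054497639001 375.45292439543925
scene2 0.31 175.24909947865103 319.97918755026797
scene2 0.346 166.92321478451038 277.82391462623434
scene2 0.15 208.10226483966972 486.319967309904
top2 0.179 377.1008621559859 276.00385285856953
top2 0.203 385.0881691007579 266.6245705324252
top2 0.26 405.48537366016217 242.67267516273674
top2 0.31 425.2426895206427 219.47218409064303
top2 0.346 440.7030500930038 201.31749344524675
top2 0.15 367.8806461471269 286.83090754083975
```

View pics/t2.png

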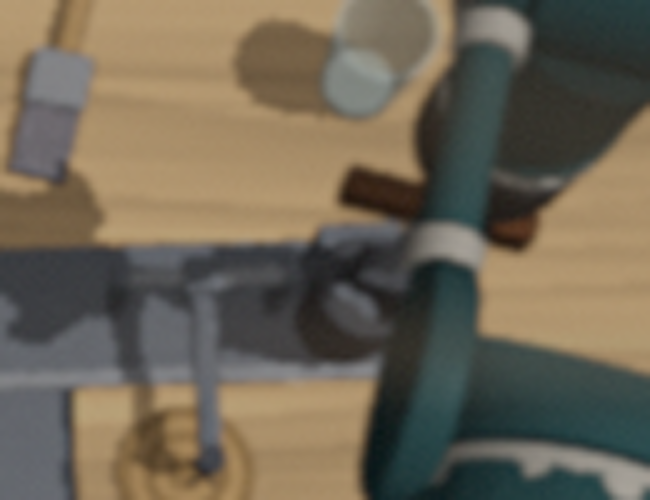

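```bash
python3 -m handwheel '[[0,0.02,0,0,0,0,0],[0,0.02,0,0,0,0,0],[0,0.02,0,0,0,0,0],[0,0.02,0,0,0,0,0],[0,0.011,0,0,0,0,0],[0,0,0,0,0,0,0]]'
python3 -m handwheel '[[0,0.007,0,0,0,0,0],[0,0.006,0,0,0,0,0]]'
python3 -m handwheel '[[0,0.005,0,0,0,0,0],[0,0.004,0,0,0,0,0]]'
```

```text
time: 16.27
tool_pos: [0.5959, -0.1203, 0.2244]
tcp_rot: [-1.082, 1.39, -1.389]
wrist_force: [-1.1, 0.3, -3.3]
width: 0.171
time: 16.52
tool_pos: [0.5973, -0.1207, 0.2136]
tcp_rot: [-1.079, 1.387, -1.391]
wrist_force: [0.1, -0.3, -3.0]
width: 0.173
time: 16.77
tool_pos: [0.5967, -0.1205, 0.2037]
tcp_rot: [-1.08, 1.388, -1.39]
wrist_force: [-0.3, 0.6, -2.5]
width: 0.175
```

```bash
python3 -m handwheel '[[0,0.005,0,0,0,0,0],[0,0.003,0,0,0,0,0]]'
python3 -m handwheel '[[0,0.004,0,0,0,0,0],[0,0,0,0,0,0,0]]'
```

```text
time: 17.02
tool_pos: [0.5966, -0.1205, 0.1955]
tcp_rot: [-1.08, 1.388, -1.39]
wrist_force: [0.5, -0.4, -3.1]
width: 0.175
time: 17.27
tool_pos: [0.5965, -0.1205, 0.1915]
tcp_rot: [-1.081, 1.389, -1.39]
wrist_force: [-0.1, -0.6, -2.0]
width: 0.174
```

```bash
python3 -m handwheel '[[0,0.002,0,0,0.06,0,0],[0,0,0,0,0.14,0,0],[0,0,0,0,0.14,0,0],[0,0,0,0,0.14,0,0]]' 100
python3 -c "
from workcell import bot
s=bot.read_state();print(s['torque'],s['wrist_force'],s['q'])"; python3 look.py w12
```

```text
time: 17.77
tool_pos: [0.5966, -0.1206, 0.19]
tcp_rot: [-0.768, 1.723, -1.725]
wrist_force: [-4.8, -6.4, -6.8]
width: 0.168
[-1.69287496  1.43640412 -0.08199749] [-4.81659184 -6.42003656 -6.77758426] [-2.40263135e-01  1.67685705e-01  1.79763548e+00 -1.57599323e-04
  1.17479539e+00  4.91915314e-01]
17.775 [ 0.5966 -0.1206  0.19  ] [-0.7677  1.7235 -1.7254] [-0.2403  0.1677  1.7976 -0.0002  1.1748  0.4919] [-4.8166 -6.42   -6.7776] 0.16753946548579224
```

View pics/w12.png

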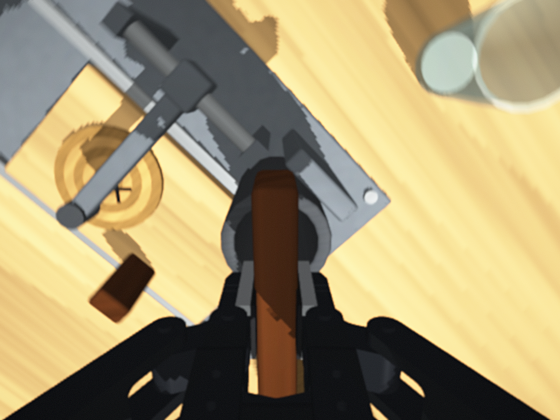

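Run:
```python
from h import *
from workcell import bot,optics
c=optics.read_camera("scene"); np.savez("scene3.npz",**c)
crop("scene3.npz","pics/s3.png",150,160,310,290,5)
```

```text
(no output)
```

View pics/s3.png

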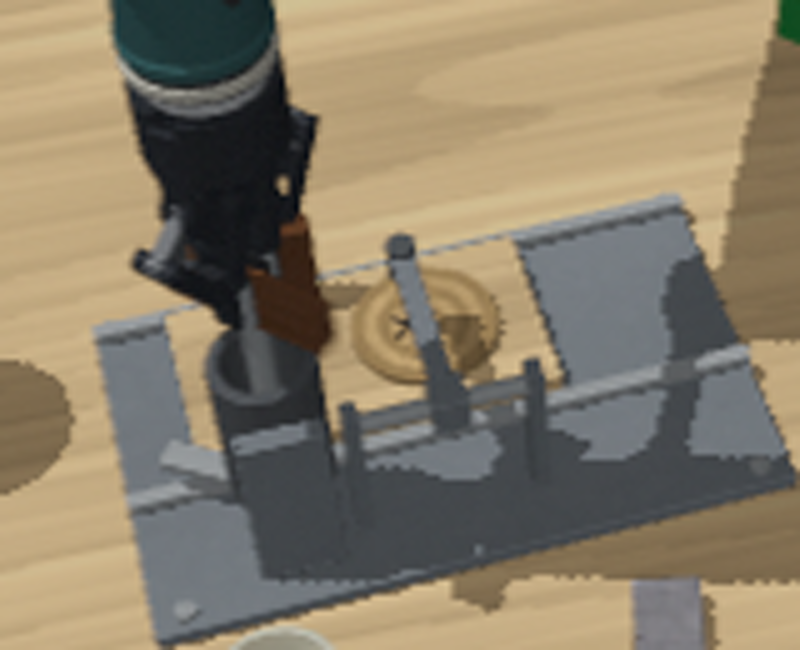

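```bash
python3 -m handwheel '[[0,0,0,0,0.13,0,0],[0,0,0,0,0.13,0,0],[0,0,0,0,0.13,0,0]]'
python3 -m handwheel '[[0,0,0,0,0.13,0,0],[0,0,0,0,0.13,0,0]]'
python3 -c "
from workcell import bot
s=bot.read_state();print(s['torque'],s['wrist_force'],s['q'][5])"
```

```text
time: 18.25
tool_pos: [0.5972, -0.1205, 0.1906]
tcp_rot: [-0.449, 1.969, -1.97]
wrist_force: [0.0, 1.2, -3.4]
width: 0.168
time: 18.5
tool_pos: [0.5972, -0.1205, 0.1906]
tcp_rot: [-0.2, 2.119, -2.12]
wrist_force: [-0.6, -0.5, -1.8]
width: 0.168
[-0.07361885 -0.13379099 -0.10643033] [-0.59641091 -0.49190767 -1.7735816 ] 1.1386017681704246
```

```bash
python3 -m handwheel '[[0,0,0,0,0.08,0,0],[0,0,0,0,0.08,0,0],[0,0,0,0,0.08,0,0]]'
python3 -c "
from workcell import bot
s=bot.read_state();print(s['torque'],s['wrist_force'],s['q'][5])"
python3 -m handwheel '[[0,0,0,0,0.04,0,0],[0,0,0,0,0.04,0,0]]'
python3 -c "
from workcell import bot
s=bot.read_state();print(s['torque'],s['wrist_force'],s['q'][5])"
```

```text
time: 18.88
tool_pos: [0.5972, -0.1207, 0.1906]
tcp_rot: [-0.055, -2.199, 2.2]
wrist_force: [-0.4, -0.6, -0.9]
width: 0.168
[-0.35426214 -0.2932093  -0.08165793] [-0.41208023 -0.58027403 -0.85109182] 1.3769210342199059
time: 19.12
tool_pos: [0.5972, -0.1206, 0.1907]
tcp_rot: [-0.138, -2.158, 2.159]
wrist_force: [0.5, -0.0, -1.1]
width: 0.17
[ 0.1831741  -0.02102383  0.43181971] [ 0.51084952 -0.03491635 -1.12681236] 1.4553386227170113
```

Run:
```python
from h import *
from workcell import bot,optics
c=optics.read_camera("scene"); np.savez("scene4.npz",**c)
crop("scene4.npz","pics/s4.png",150,160,310,290,5)
```

```text
(no output)
```

View pics/s4.png

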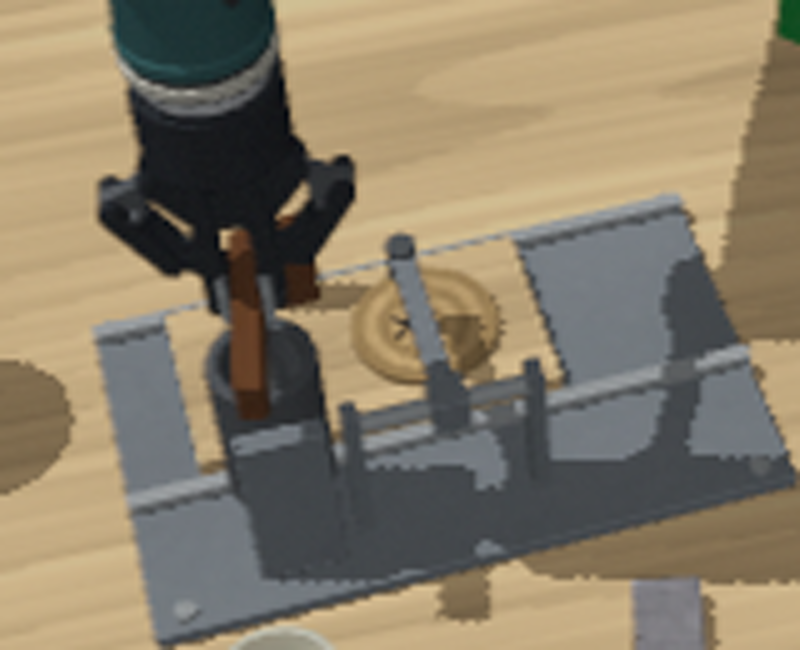

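```bash
python3 -m handwheel '[[0,0,0,0,0.04,0,0],[0,0,0,0,0,0,0]]'
python3 -c "
from workcell import bot
s=bot.read_state();print(s['torque'],s['wrist_force'],s['q'][5])"
```

```text
time: 19.42
tool_pos: [0.5968, -0.1205, 0.1906]
tcp_rot: [-0.178, -2.137, 2.137]
wrist_force: [-1.7, 0.9, 0.8]
width: 0.165
[0.23403062 0.29592037 0.35780472] [-1.69108146  0.86634873  0.76680675] 1.4945106463763616
```

```bash
python3 -m handwheel '[[0,0,0,0,-0.10,0,0],[0,0,0,0,-0.11,0,0],[0,0,0,0,0,0,0]]'
python3 -c "
from workcell import bot
s=bot.read_state();print(s['torque'],s['wrist_force'],s['q'][5])"
python3 -m handwheel '[[0,-0.01,0,0,0,0,0],[0,-0.02,0,0,0,0,0],[0,-0.02,0,0,0,0,0],[0,-0.02,0,0,0,0,0],[0,-0.03,0,0,0,0,0],[0,-0.03,0,0,0,0,0],[0,0,0,0,0,0,0]]'
python3 look.py w13
python3 - <<'E'
from h import *
from workcell import bot,optics
np.set_printoptions(precision=4,suppress=True)
s=bot.read_state();print(s['torque'],s['wrist_force'],step(s,[.4410,.3711,.32],-.284))
c=optics.read_camera("scene"); np.savez("scene5.npz",**c)
crop("scene5.npz","pics/s5.png",150,140,310,290,5)
E
```

```text
time: 19.8
tool_pos: [0.5972, -0.1207, 0.1905]
tcp_rot: [-0.044, 2.197, -2.199]
wrist_force: [-0.5, 1.5, -0.4]
width: 0.159
[-0.08319302  0.0800639  -0.09153303] [-0.50910845  1.52275232 -0.40014725] 1.287229257919189
time: 20.68
tool_pos: [0.5984, -0.121, 0.3248]
tcp_rot: [-0.036, 2.193, -2.198]
wrist_force: [0.7, -0.3, -2.6]
width: 0.167
20.675 [ 0.5984 -0.121   0.3248] [-0.0362  2.1926 -2.1976] [-0.2404  0.0927  1.6336  0.0003  1.4053  1.2876] [ 0.678  -0.2551 -2.6236] 0.16674025746042084
[-0.0181  0.0845  0.0158] [ 0.546  -0.32   -3.1565] [array([ 0.1352,  0.0007, -0.4981]), array([-0.0048, -1.244 , -0.0041])]
```

View pics/w13.png

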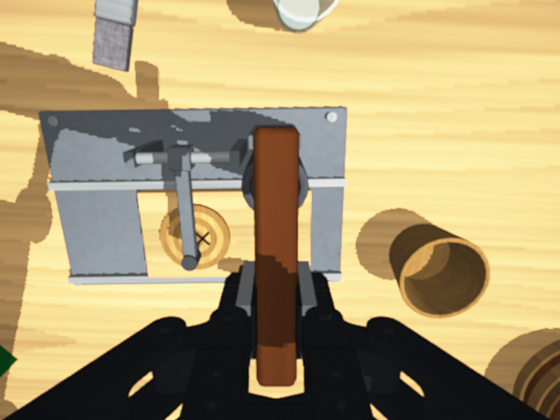

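View pics/s5.png

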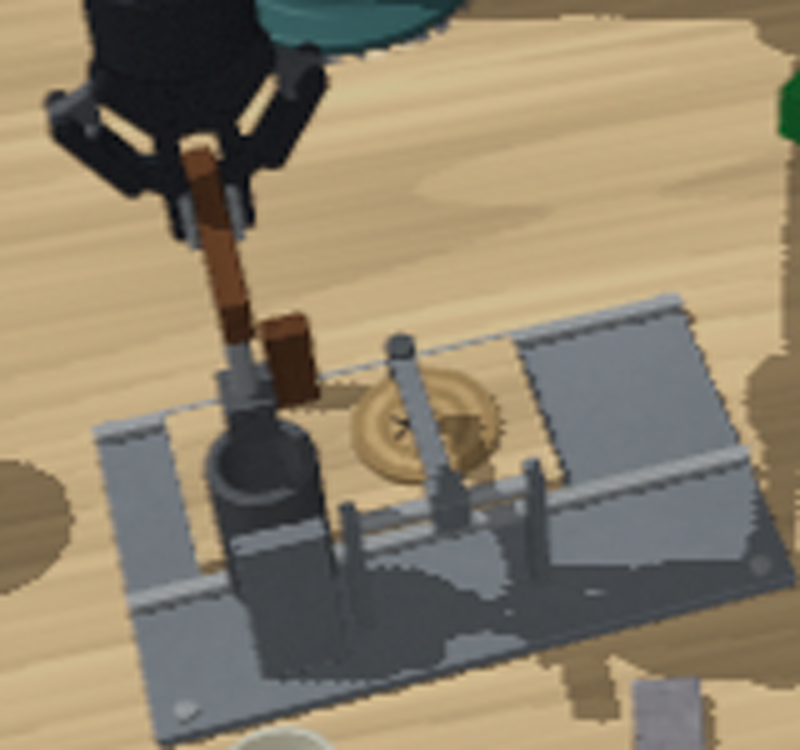

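Run:
```python
from h import *
np.set_printoptions(precision=4,suppress=True)
for n in ("w9","w11","w13"):
    c=np.load(n+".npz");X=c["hand_eye"]
    P=cloud(c,X)
    print(n)
    for v in (128,132,150,175,200,230,260,300,340,375,384,390): print(v,P[v,276])
    K=c["mtx"]
c=np.load("scene5.npz");P=cloud(c)
near=np.hypot(P[...,0]-.6,P[...,1]+.12)<.06
for lo,hi in((.17,.212),(.225,.29),(.144,.156)):
    q=P[near&(P[...,2]>lo)&(P[...,2]<hi)]; print(lo,len(q),q.mean(0),q.min(0),q.max(0))
crop("scene5.npz","pics/s5b.png",180,160,220,240,9)
crop("w13.npz","pics/w13c.png",220,100,340,240,5)
```

```text
w9
128 [-0.035   0.3069  0.    ]
132 [-0.0302  0.3067  0.    ]
150 [-0.0295  0.1708  0.    ]
175 [-0.0493 -0.0136 -0.    ]
200 [-0.0445 -0.0293 -0.    ]
230 [-0.034  -0.0295 -0.    ]
260 [-0.0225 -0.0289 -0.    ]
300 [-0.0067 -0.0291  0.    ]
340 [ 0.0101 -0.0298  0.    ]
375 [ 0.0263 -0.0298  0.    ]
384 [ 0.0312 -0.0293  0.    ]
390 [ 0.0344 -0.029   0.    ]
w11
128 [-0.045   0.2041 -0.    ]
132 [-0.0412  0.2051 -0.    ]
150 [-0.0299  0.1683 -0.    ]
175 [-0.0489 -0.0119 -0.0001]
200 [-0.0443 -0.0287 -0.0001]
230 [-0.0343 -0.0302 -0.0001]
260 [-0.0231 -0.0301 -0.    ]
300 [-0.0068 -0.0293 -0.    ]
340 [ 0.0107 -0.0291 -0.    ]
375 [ 0.0267 -0.0294 -0.    ]
384 [ 0.0309 -0.0295 -0.    ]
390 [ 0.0333 -0.0301 -0.    ]
w13
128 [-0.0672 -0.0182  0.0008]
132 [-0.066  -0.0197  0.0008]
150 [-0.0602 -0.0212  0.0008]
175 [-0.0515 -0.021   0.0009]
200 [-0.043  -0.0227  0.0009]
230 [-0.0321 -0.0235  0.0009]
260 [-0.0213 -0.0254  0.0009]
300 [-0.006  -0.0273  0.0009]
340 [ 0.0102 -0.0292  0.0009]
375 [ 0.0244 -0.0314  0.0009]
384 [ 0.0283 -0.0319  0.0009]
390 [0.381 0.32  0.001]
0.17 94 [ 0.6113 -0.1212  0.1989] [ 0.5935 -0.1352  0.1793] [ 0.6156 -0.1071  0.212 ]
0.225 45 [ 0.6094 -0.1214  0.2418] [ 0.6031 -0.1282  0.2274] [ 0.6156 -0.1144  0.2606]
0.144 144 [ 0.6059 -0.1212  0.1492] [ 0.5728 -0.151   0.1442] [ 0.629  -0.091   0.1549]
```

View pics/s5b.png

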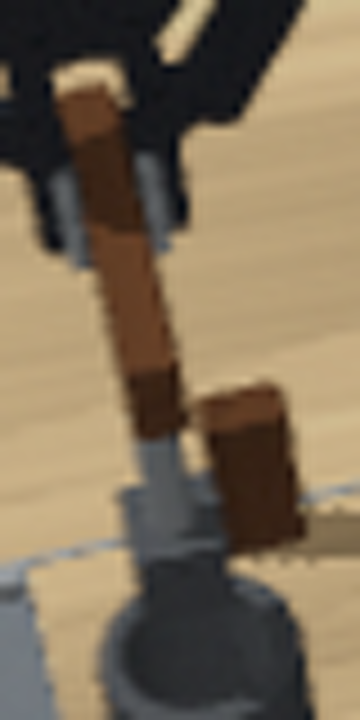

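View pics/w13c.png

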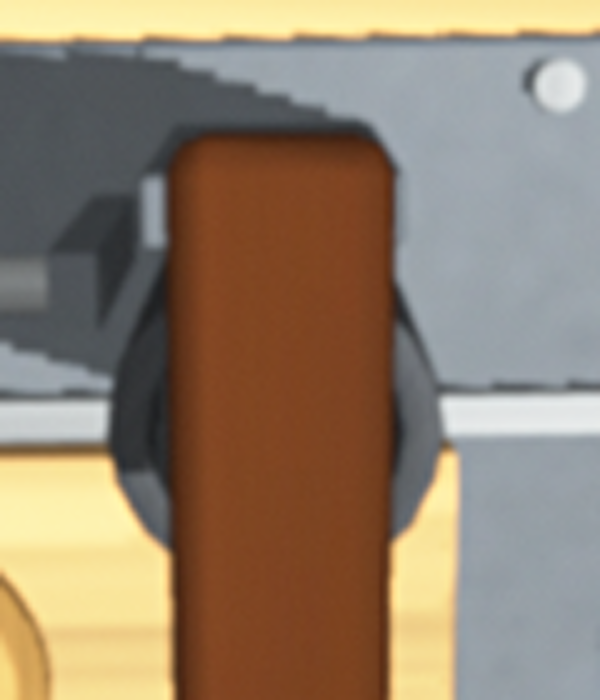

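```bash
python3 -m handwheel '[[0,-0.015,0,0,0,0.06,0],[0,0,0,0,0,0.065,0],[0,0,0,0,0,0,0],[0,0,0,0,0,0,0]]' 120
python3 look.py w14
python3 - <<'E'
from h import *
np.set_printoptions(precision=4,suppress=True)
c=np.load("w14.npz");P=cloud(c);Q=cloud(c,c["hand_eye"])
for v in (124,128,132,150,175,200,230,260,300,340,375,384,388): print(v,P[v,276],Q[v,276])
E
```

```text
time: 21.28
tool_pos: [0.5958, -0.1204, 0.3334]
tcp_rot: [0.087, 2.141, -2.134]
wrist_force: [-0.4, -0.1, -2.5]
width: 0.165
21.275 [ 0.5958 -0.1204  0.3334] [ 0.0868  2.1408 -2.1341] [-0.2618  0.0118  1.7078  0.0388  1.3043  1.2584] [-0.4342 -0.0842 -2.4883] 0.16490118981234989
124 [ 0.6746 -0.1174 -0.0003] [-0.0371  0.3409  0.0006]
128 [ 0.6602 -0.1185  0.3594] [-0.0672 -0.0178  0.0008]
132 [ 0.6589 -0.1185  0.3615] [-0.0661 -0.0201  0.0008]
150 [ 0.6529 -0.1188  0.3619] [-0.0602 -0.0212  0.0008]
175 [ 0.6445 -0.1191  0.3619] [-0.0519 -0.0223  0.0008]
200 [ 0.6355 -0.1195  0.3602] [-0.0428 -0.0217  0.0008]
230 [ 0.6254 -0.12    0.3629] [-0.033  -0.0256  0.0009]
260 [ 0.6139 -0.1205  0.3615] [-0.0215 -0.0257  0.0009]
300 [ 0.5983 -0.1212  0.361 ] [-0.0059 -0.0271  0.0009]
340 [ 0.5818 -0.1219  0.3604] [ 0.0106 -0.0285  0.0009]
375 [ 0.5687 -0.1224  0.3629] [ 0.0233 -0.0326  0.0009]
384 [ 0.5641 -0.1226  0.3618] [ 0.028  -0.0321  0.0009]
388 [ 0.2864 -0.1343  0.0018] [0.3483 0.2909 0.0009]
```

View pics/w14.png

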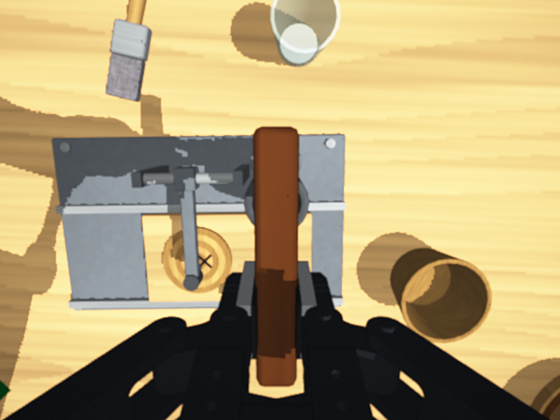

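```bash
cat >> h.py <<'E'
def step2(s,pos,yaw,th):
    R=Ro.from_rotvec(s["tcp_rot"]).as_matrix()
    z=np.array([np.cos(yaw),np.sin(yaw),0]); y=np.array([0,0,-1.])
    Rt=np.stack([np.cross(y,z),y,z],1)@Ro.from_rotvec([0,0,th]).as_matrix()
    return R.T@(np.array(pos)-s["tool_pos"]), Ro.from_matrix(R.T@Rt).as_rotvec()
E
python3 - <<'E'
from h import *
from workcell import bot,optics
np.set_printoptions(precision=4,suppress=True)
s=bot.read_state();print(step2(s,[.4367,.3562,.335],-.284,.125),s["q"])
E
```

```text
(array([ 0.1377, -0.0184, -0.483 ]), array([-0.1542, -1.2344,  0.0005])) [-0.2617  0.0121  1.7072  0.0389  1.3042  1.2583]
```

```bash
python3 -m handwheel '[[0.0077,-0.001,-0.0268,0,0,0,0],[0.0138,-0.0018,-0.0483,0,0,0,0],[0.0138,-0.0018,-0.0483,0,0,0,0],[0.0138,-0.0018,-0.0483,0,0,0,0],[0.0138,-0.0018,-0.0483,0,0,0,0],[0.0138,-0.0018,-0.0483,0,0,0,0],[0.0138,-0.0018,-0.0483,0,0,0,0],[0.0138,-0.0018,-0.0483,0,0,0,0]]'
python3 -m handwheel '[[0.0138,-0.0018,-0.0483,0,0,0,0],[0.0138,-0.0018,-0.0483,0,0,0,0],[0.0057,-0.001,-0.021,0,0,0,0],[0,0,0,-0.0193,-0.154,0,0],[0,0,0,-0.0193,-0.154,0,0],[0,0,0,-0.0193,-0.154,0,0],[0,0,0,-0.0193,-0.154,0,0],[0,0,0,-0.0193,-0.154,0,0]]'
python3 -m handwheel '[[0,0,0,-0.0193,-0.154,0,0],[0,0,0,-0.0193,-0.154,0,0],[0,0,0,-0.0193,-0.154,0,0],[0,0,0,0,0,0,0],[0,0,0,0,0,0,0]]'
python3 look.py w15
python3 - <<'E'
from h import *
from workcell import bot,optics
np.set_printoptions(precision=4,suppress=True)
s=bot.read_state();print(step2(s,[.4367,.3562,.335],-.284,.125),s["q"])
c=np.load("w15.npz");P=cloud(c);
for v in (128,132,150,200,260,340,384): print(v,P[v,276])
q=P[(P[...,2]>.345)&(np.hypot(P[...,0]-.44,P[...,1]-.37)<.1)&(P[...,2]<.375)]
print(cv2.minAreaRect((q[:,:2]*1000).astype(np.float32)))
c=optics.read_camera("scene"); np.savez("scene6.npz",**c)
crop("scene6.npz","pics/s6.png",150,160,310,290,5)
crop("scene6.npz","pics/s6r.png",290,60,430,230,4)
E
```

```text
time: 22.32
tool_pos: [0.4752, 0.2413, 0.3348]
tcp_rot: [0.089, 2.138, -2.134]
wrist_force: [0.2, 0.8, -2.6]
width: 0.164
time: 23.32
tool_pos: [0.4371, 0.3559, 0.3348]
tcp_rot: [-0.636, 1.742, -1.652]
wrist_force: [1.1, 0.3, -2.4]
width: 0.163
time: 23.95
tool_pos: [0.4372, 0.3557, 0.3351]
tcp_rot: [-0.952, 1.457, -1.33]
wrist_force: [-1.1, 0.4, -3.1]
width: 0.167
23.95 [0.4372 0.3557 0.3351] [-0.9524  1.4573 -1.3302] [ 0.5907 -0.0635  1.7784  0.0802  1.3304  0.864 ] [-1.1303  0.3882 -3.0998] 0.16667173946349587
(array([-0.0003,  0.0002, -0.0005]), array([-0.0024, -0.0039,  0.0005])) [ 0.5908 -0.0638  1.7784  0.0802  1.3304  0.8635]
128 [0.4553 0.4171 0.3611]
132 [0.4549 0.4158 0.362 ]
150 [0.4532 0.41   0.3629]
200 [0.4484 0.3936 0.3634]
260 [0.4421 0.3723 0.3622]
340 [0.4331 0.3421 0.3626]
384 [0.4277 0.324  0.3622]
((443.50506591796875, 368.7572021484375), (98.8536376953125, 40.96206283569336), 60.89677047729492)
```

View pics/s6.png

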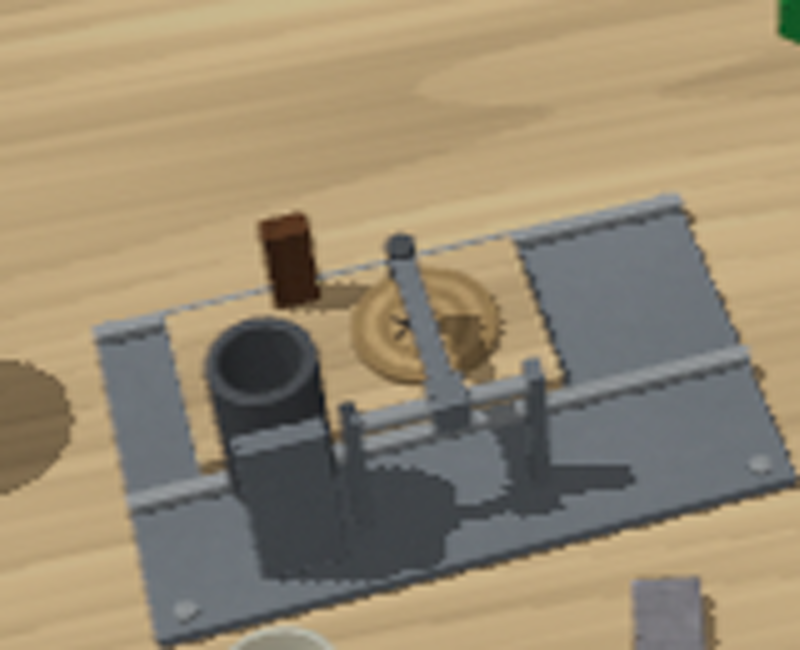

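View pics/w15.png

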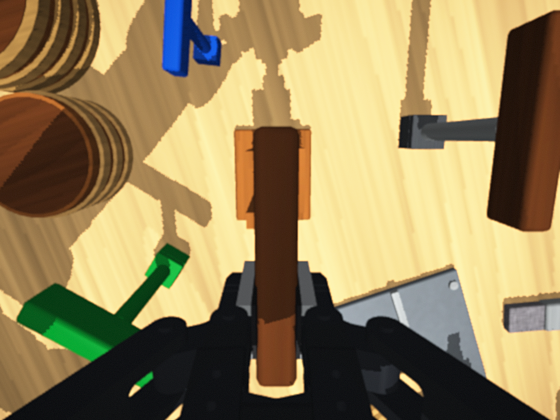

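View pics/s6r.png

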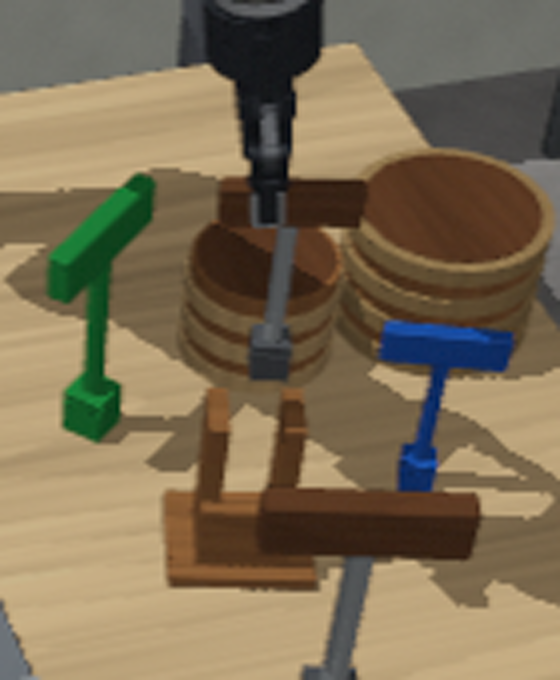

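Run:
```python
from h import *
from workcell import bot,optics
c=optics.read_camera("top"); np.savez("top6.npz",**c)
crop("top6.npz","pics/t6.png",300,175,375,265,8)
```

```text
(no output)
```

View pics/t6.png

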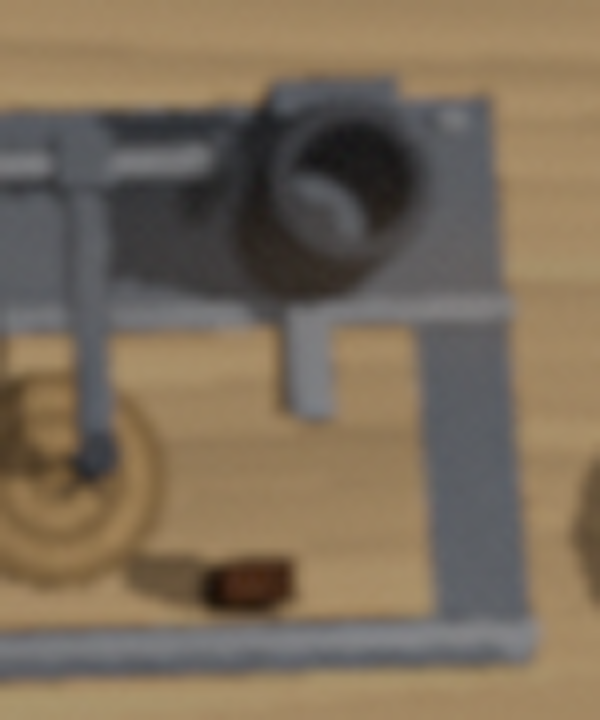

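Run:
```python
from h import *
np.set_printoptions(precision=4,suppress=True)
c=np.load("top6.npz");f=lambda x,y:((x+.5)/8-.5+300,(y+.5)/8-.5+175)
w=lambda x,y,z:px(c,*f(x,y),z)
t=w(313,414,.042);tube=w(348,187,.15);print(t,tube)
for a,b in(((285,330),(292,412)),((328,330),(333,415)),((306.5,330),(312.5,413))):
    d=w(*b,.042)-w(*a,.042);print("bar dir vs -x",np.arctan2(d[1],-d[0])) 
d=w(435,610,.03)-w(420,335,.03);print("carriage edge",np.arctan2(d[1],-d[0]))
```

```text
[ 0.5235 -0.1253  0.042 ] [ 0.5934 -0.1199  0.15  ]
bar dir vs -x -0.08063403624644405
bar dir vs -x -0.052017387473585565
bar dir vs -x -0.06652662015077467
carriage edge -0.04253916648035176
```

```bash
python3 -m handwheel '[[0.0025,0.02,0,0,0,0,0],[0.005,0.0397,0,0,0,0,0],[0.005,0.0397,0,0,0,0,0],[0.005,0.0397,0,0,0,0,0],[0.0025,0.02,0,0,0,0,0],[0,0,0,0,0,0,0]]'
python3 look.py w16
python3 - <<'E'
from h import *
from workcell import bot,optics
np.set_printoptions(precision=4,suppress=True)
c=np.load("w16.npz");P=cloud(c);
for v in (128,132,150,200,260,340,384): print(v,P[v,276])
c=optics.read_camera("scene"); np.savez("scene7.npz",**c)
crop("scene7.npz","pics/s7r.png",290,60,430,230,4)
E
```

```text
time: 24.85
tool_pos: [0.4351, 0.3539, 0.1712]
tcp_rot: [-0.96, 1.458, -1.33]
wrist_force: [-0.1, -0.1, -3.7]
width: 0.165
24.85 [0.4351 0.3539 0.1712] [-0.9598  1.4578 -1.3299] [0.59   0.0343 1.9857 0.091  1.0326 0.8335] [-0.1092 -0.058  -3.6858] 0.16474514450264527
128 [0.4532 0.4153 0.1989]
132 [0.4528 0.4141 0.1992]
150 [0.4511 0.4084 0.199 ]
200 [0.4463 0.3919 0.1993]
260 [0.4401 0.371  0.1995]
340 [0.4312 0.3407 0.1993]
384 [0.426  0.3229 0.1994]
```

View pics/w16.png

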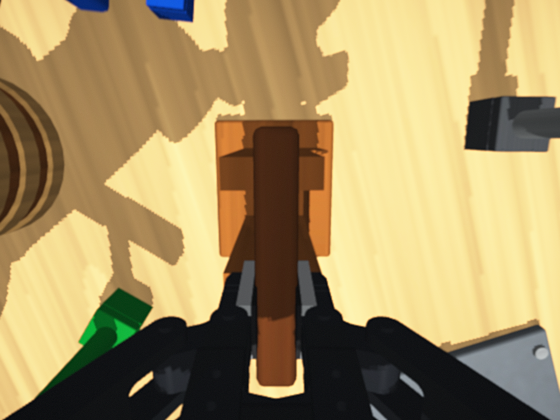

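View pics/s7r.png

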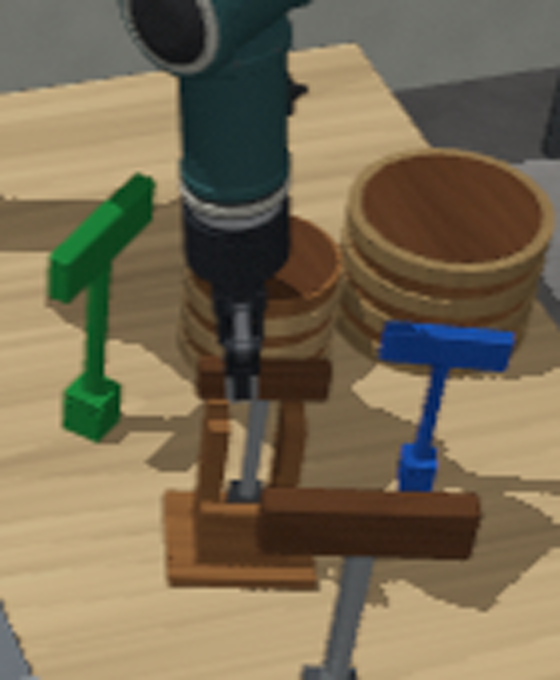

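```bash
python3 -m handwheel '[[-0.0023,0.0003,0.0005,0,0,0,0],[0.0009,0.007,0,0,0,0,0],[0.0008,0.006,0,0,0,0,0],[0,0,0,0,0,0,0]]'
python3 -m handwheel '[[0.0003,0.002,0,0,0,0,0],[0,0,0,0,0,0,0]]'
```

```text
time: 25.45
tool_pos: [0.4381, 0.3572, 0.1611]
tcp_rot: [-0.955, 1.456, -1.328]
wrist_force: [0.5, -0.1, -2.5]
width: 0.165
time: 25.7
tool_pos: [0.4386, 0.3575, 0.1599]
tcp_rot: [-0.953, 1.456, -1.328]
wrist_force: [-0.5, 0.1, -2.7]
width: 0.161
```

```bash
python3 -m handwheel '[[0.0003,0.002,0,0,0,0,0],[0.0003,0.002,0,0,0,0,0]]'
python3 -m handwheel '[[0.0002,0.0015,0,0,0,0,0],[0,0,0,0,0,0,0]]'
python3 look.py w17
python3 - <<'E'
from h import *
np.set_printoptions(precision=4,suppress=True)
c=np.load("w17.npz");P=cloud(c);
for v in (128,132,150,200,260,340,384): print(v,P[v,276])
E
```

```text
time: 25.95
tool_pos: [0.4387, 0.3574, 0.1559]
tcp_rot: [-0.953, 1.455, -1.328]
wrist_force: [-0.1, -1.2, -2.4]
width: 0.166
time: 26.2
tool_pos: [0.4386, 0.3574, 0.1547]
tcp_rot: [-0.953, 1.455, -1.328]
wrist_force: [-0.8, -0.7, 0.3]
width: 0.165
26.2 [0.4386 0.3574 0.1547] [-0.9528  1.4554 -1.3281] [0.5916 0.0553 1.9968 0.0932 0.9936 0.8307] [-0.8415 -0.6789  0.3068] 0.16454677555166675
128 [0.4566 0.4187 0.182 ]
132 [0.4562 0.4175 0.1819]
150 [0.4545 0.4117 0.1832]
200 [0.4497 0.3954 0.1834]
260 [0.4435 0.3741 0.1823]
340 [0.4345 0.3436 0.1819]
384 [0.4296 0.3267 0.1834]
```

```bash
python3 -m handwheel '[[0,0,-0.002,0,0,0,0],[0,0,0,0,0,0,0],[0,0,0,0,0,0,0.25],[0,0,0,0,0,0,0.35],[0,0,0,0,0,0,0.5],[0,0,0,0,0,0,0.5]]' 20
python3 look.py w18
python3 - <<'E'
from h import *
np.set_printoptions(precision=4,suppress=True)
c=np.load("w18.npz");P=cloud(c);
for v in (128,132,150,200,260,340,384): print(v,P[v,276])
E
```

```text
time: 27.0
tool_pos: [0.4368, 0.358, 0.1545]
tcp_rot: [-0.953, 1.455, -1.328]
wrist_force: [-0.1, -0.5, -0.5]
width: 0.504
27.0 [0.4368 0.358  0.1545] [-0.9526  1.4555 -1.3281] [0.5945 0.0532 1.9994 0.093  0.9927 0.8337] [-0.1101 -0.5305 -0.503 ] 0.5043914203854793
128 [0.4547 0.4194 0.1812]
132 [0.4543 0.4181 0.1825]
150 [0.4526 0.4123 0.1816]
200 [0.4478 0.3958 0.1823]
260 [0.4417 0.375  0.1828]
340 [0.4327 0.3444 0.182 ]
384 [0.4276 0.3272 0.183 ]
```

View pics/w18.png

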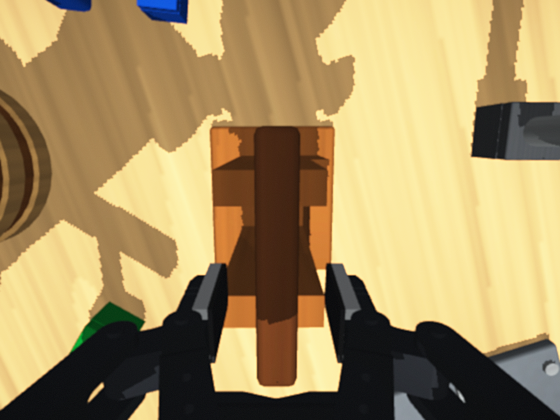

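Released: the handle lies level at z≈0.182 with the fingers clear on both sides. I'll retreat vertically, then check.

```bash
python3 -m handwheel '[[-0.0025,-0.02,0,0,0,0,0.6],[-0.005,-0.04,0,0,0,0,0.6],[-0.005,-0.04,0,0,0,0,0.6],[-0.005,-0.04,0,0,0,0,0.6],[0,0,0,0,0,-0.125,0.6],[0,0,0,0,0,0,0.6],[0,0,0,0,0,0,0.6]]'
python3 look.py w19
python3 - <<'E'
from h import *
from workcell import bot,optics
np.set_printoptions(precision=4,suppress=True)
c=np.load("w19.npz");P=cloud(c); q=P[(P[...,2]>.172)&(P[...,2]<.192)&(np.hypot(P[...,0]-.441,P[...,1]-.371)<.08)]
print(len(q),cv2.minAreaRect((q[:,:2]*1000).astype(np.float32)),q[:,2].mean())
c=optics.read_camera("scene"); np.savez("scene8.npz",**c)
crop("scene8.npz","pics/s8r.png",150,60,430,330,2)
E
```

```text
time: 27.92
tool_pos: [0.4358, 0.3578, 0.2943]
tcp_rot: [-1.06, 1.416, -1.417]
wrist_force: [-0.3, -0.2, 0.1]
width: 0.6
27.925 [0.4358 0.3578 0.2943] [-1.0598  1.4157 -1.4171] [ 0.6437  0.0199  1.765  -0.0008  1.3563  0.9297] [-0.3065 -0.226   0.1321] 0.6004811079379258
2914 ((440.7369689941406, 372.4632263183594), (99.54051971435547, 16.02872657775879), 73.54718780517578) 0.1822080294159722
```

View pics/w19.png

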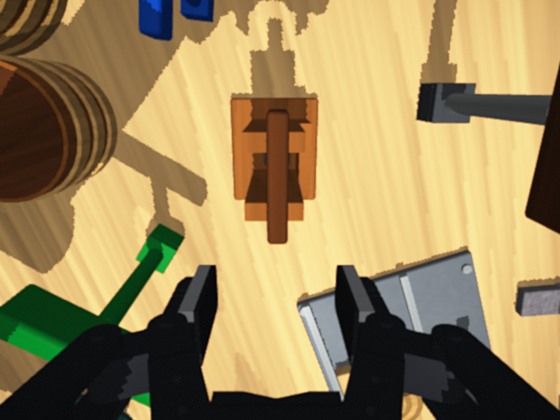

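View pics/s8r.png

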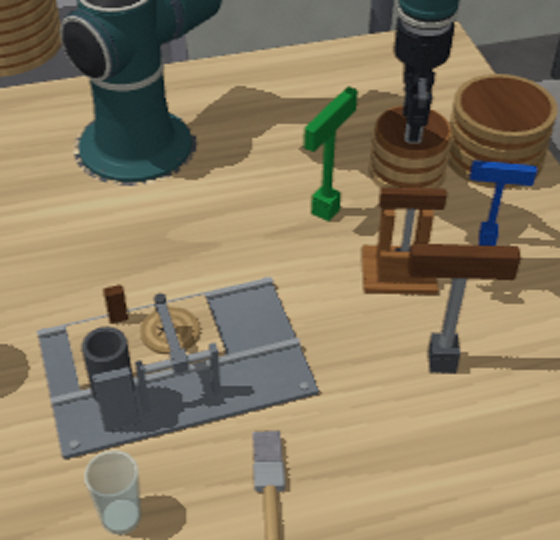

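```bash
python3 -m handwheel '[[0,-0.04,0,0,0,0,0.6],[0.05,0,0.023,0,0,0,0.6],[0.05,0,0.023,0,0,0,0.6],[0.05,0,0.023,0,0,0,0.6],[0.05,0,0.023,0,0,0,0.6],[0.05,0,0.023,0,0,0,0.6],[0.05,0,0.023,0,0,0,0.6],[0.05,0,0.023,0,0,0,0.6]]'
python3 -m handwheel '[[0.05,0,0.023,0,0,0,0.6],[0,0,0,0,0,0,0.6],[0,0,0,0,0,0,0.6]]'
python3 look.py w20
```

```text
time: 29.02
tool_pos: [0.4911, -0.0253, 0.3355]
tcp_rot: [-1.057, 1.415, -1.418]
wrist_force: [1.2, -0.3, 0.0]
width: 0.601
time: 29.4
tool_pos: [0.4992, -0.0778, 0.3354]
tcp_rot: [-1.057, 1.417, -1.418]
wrist_force: [0.6, 1.0, -0.4]
width: 0.601
29.4 [ 0.4992 -0.0778  0.3354] [-1.0573  1.4171 -1.4181] [-0.2044 -0.1112  1.817   0.0009  1.4343  0.0833] [ 0.5523  1.0253 -0.3761] 0.6007052987091678
```

View pics/w20.png

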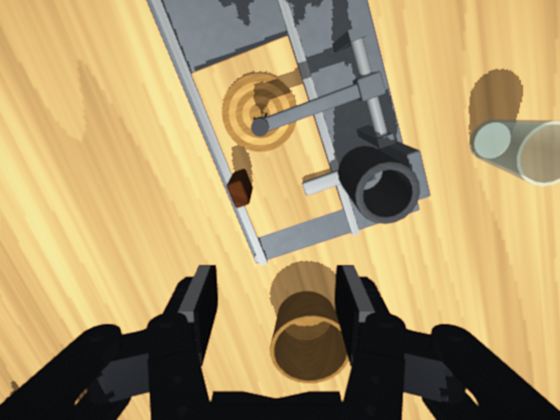

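```bash
python3 -c "
from h import *
crop('w20.npz','pics/w20c.png',220,60,420,210,4)"
```

```text
(no output)
```

View pics/w20c.png

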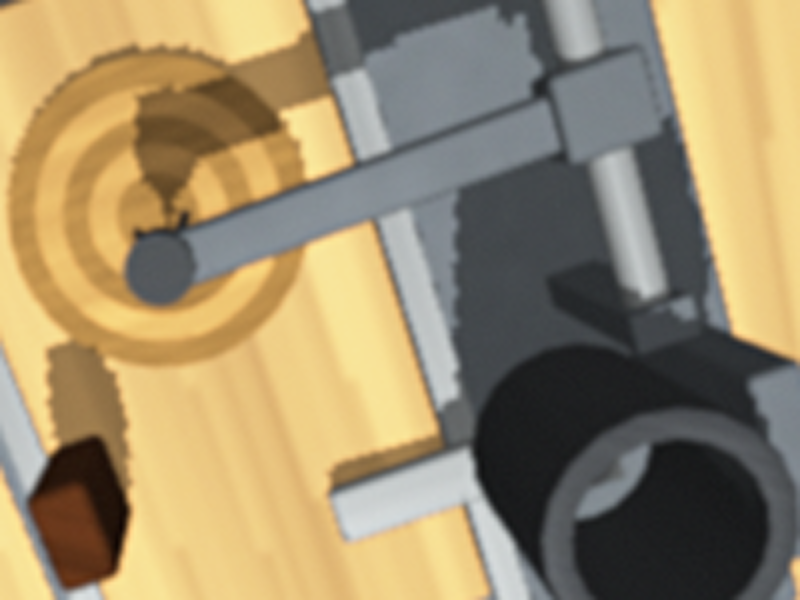

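Run:
```python
from h import *
np.set_printoptions(precision=4,suppress=True)
c=np.load("w20.npz");f=lambda x,y:((x+.5)/4-.5+220,(y+.5)/4-.5+60)
w=lambda x,y,z:px(c,*f(x,y),z)
for a,b in(((468,447),(332,493)),((478,497),(350,540))):
    d=w(*b,.042)-w(*a,.042);print(np.arctan2(d[1],-d[0]))
d=w(195,238,.107)-w(555,105,.107);print("arm",np.arctan2(d[1],-d[0]))
print("bar tip",(w(332,493,.042)+w(350,540,.042))/2,"post",(w(30,498,.096)+w(105,570,.096)+w(65,585,.096)+w(80,487,.096))/4,"tube",w(671,535,.15))
c5=np.load("w5.npz"); g=lambda x,y:((x+.5)/5-.5+200,(y+.5)/5-.5+160)
print("basket ctr now",w(157,207,.0375),"w5",px(c5,*g(428,362),.0375))
```

```text
-0.049764791653710526
-0.05127118833418646
arm -0.05737365587232987
bar tip [ 0.5235 -0.1244  0.042 ] post [ 0.4504 -0.0934  0.096 ] tube [ 0.5964 -0.1206  0.15  ]
basket ctr now [ 0.4959 -0.019   0.0375] w5 [ 0.4914 -0.021   0.0375]
```

```bash
python3 -c "
from workcell import workorder,bot
print(workorder.finish_job(), bot.read_state()['time'])"
```

```text
the job is handed in; nothing more can be done
the job is handed in; nothing more can be done
```

The job is handed in at about 29.5 s of the 72 s. The mark is under the awl, the hold-down bar is across the carriage, the key is back in its rack, and the arm ended clear of everything.

- **Carriage:** I pinched the post and slid the carriage. The first slide left the cross 1.3 mm too far, so I pinched again and nudged it back. The last direct view put the cross about 0.8 mm from under the tip. After the bar was turned, the awl arm hid the cross, but the post still read where I had left it (y -0.0934).
- **Bar:** It already stood at about 0.3 rad, so I fitted the key to that angle. I turned the stem clockwise until the torque jumped from under 0.11 to about 0.43 N m, well above the stem's 0.12 N m friction. In the last wrist view the bar pointed along the stand's -x to within about 0.01 rad. An earlier top view read about 0.01 rad short of that.
- **Key:** While turning, the handle slipped about 19 mm in the grip and tilted about 0.12 rad. I tilted the tool to hang it level. It now lies on both cheeks, handle top at 0.182 m, within 1.5 mm of its first place and at the same angle.
- **Bystanders:** I saw no sign of the bystanders or the awl arm having moved, and steered clear of them, but I did not measure them again at the end.

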